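Check a matched set of steel blocks with the straightedge

ROBOT

A 6-joint arm with a two-finger parallel gripper is mounted at the origin on the work surface. World frame = base frame: x ahead of the robot, y to its left, z up, the work surface at z = 0. Lengths are in m, angles in rad, forces in N, time in s.
With the tool pointing down it reaches from about 0.325 to 0.9 m from the base axis. Payload 3.5 kg.
Tool frame: the origin (TCP) lies at the very end of the fingers, on their centre line; the grasp point (between the pads) lies 19 mm behind it; z points along the fingers, y is the direction in which the jaws open and shut (so a half turn about z gives the same grasp; the last joint's range is limited). The gripper opens to 85 mm and grips with 20 to 120 N. Pads are 22 mm wide; open, the fingers measure 114 mm over their backs; the gripper's body (76 mm by 85 mm) begins 54 mm behind the grasp point. The pads swing forward as they close: fully open they stand 13 mm farther back than shut.
Start: joints at [1.164, 0.276, -0.026, 1.268, 0, 1.467], TCP at [0.187, 0.596, 0.205] pointing down, gripper open.
Joint ranges: [-3.12, 3.12], [-0.85, 1.88], [-1.08, 1.24], [-1.95, 2.15], [-1.57, 1.53], [-3.14, 3.14]. Speed limits (rad/s): [2.57, 2.57, 3.14, 3.14, 3.14, 3.14].

INTERFACE

Orientations are given as a rotation vector (axis times angle).
In Python, from plant import * gives the robot as it stands.
- The arm moves only by the tool send_rows, never from a script. Its argument "commands" is a list of rows, each a list of 3 entries, a list of its own where there are three numbers: the finger opening in m, from 0 to 0.0854, then the shift along the tool's x, y, z in m, then the turn about the tool's z in degrees. A call has 1 to 12 rows; each row is the pose to reach, as a shift and turn from the pose measured when the call began, along the tool's axes at that moment; what a row does not reach only later rows make up. A row lasts 1/12 s, in which the tool goes at most 41.7 mm and 7.16 degrees, less where a joint would pass 70% of its speed; a pose out of reach is approached as far as the arm can. A call with a gripper value outside its range is refused whole. The fingers move at their own pace and stop on an object; "squeeze" is the grip in N (left out, the last holds). Time passes only in rows, so rows that repeat a pose let the fingers close. It gives the time, the measured TCP pose, the force and the opening at its end, in the units of the state.
- state(): the state, without advancing time (a new reading comes with each control period).
- grab_frame(name): name is "scene" or "top" or "wrist"; returns the picture (420x560x3 uint8, blue, green, red); there is no depth.
- camera_info(name): a dict with "fx", "fy", "cx", "cy" (pixels), "origin" and "rotation" of the camera in the world; the wrist camera has in their place "mount" (4x4, takes a point from camera to tool coordinates, whose origin is the TCP and whose axes are the flange's). Camera axes: x right, y down, z forward; pixel columns grow to the right and rows downward; lengths in m; the calibration is good to about 2 mm. The wrist camera is an equidistant fisheye: a pixel r from the principal point sees the ray r / f radians off the axis. A picture is of the moment at which its call begins: read the wrist's pose just before it. camera_info takes no time and is no camera call.
- close_job(): hands the job in, once; it reports no verdict.
The state is a dict: "t": time; "q": joint angles; "joint_velocities": joint speeds; "joint_efforts": joint torques, N m; "tool_pos": TCP position; "tool_rot": TCP orientation; "force": force on the tool from outside, world axes, zero at the start; "torque": the same for the moment, N m; "grip_width": opening from 0.0 (shut) to 1.0 (fully open).
Only numpy, scipy, OpenCV 4.12 (cv2) and the standard library are available. Lean on these libraries where they do the work, as an engineer would, in place of code of your own. Each camera call takes 0.05 s, during which the arm holds its last target. There are 200 camera calls.

TASK

Check the matched steel blocks for equal size: lever the yellow case open with the opening blade in its front slot, stand every block that is in it upright on the steel bench plate, square and flush against the stop rail, and lay the straightedge flat on the plate with a long edge flush along the front faces of all of them. Then leave the blade lying in the drawer and the case shut, with the micrometer and the gauge pin undisturbed.

Things in the scene. Friction and masses are not known exactly. Their poses are not given: they have to be found in the camera images.
- drawer: Drawer lifted out of the toolbox onto the bench, fixed, 300 (x) x 420 mm (y). Origin under its centre, x axis towards its pine front with brass hooks (far side; inner face at x = 136 mm, 76 mm high). Birch ply floor, top 8 mm up; side walls 8 mm thick, 40 mm high; low wall 28 mm high on the robot's side (inner face at x = -142 mm). Inner width 404 mm.
- case_lid (a joint): Lid of the yellow plastic case: angle in rad about the hinge along its far upper edge, 0 shut, 1.8 fully open (leaning back a little past upright). The lid is a flat plate 96 mm (x) by 240 mm (y), 6 mm thick, with no handle; the stiff hinge holds it at any angle; it takes about 1 N at the front edge to lift.
- case_slot (a point): Opening slot in the near face of the yellow case (96 x 240 mm, walls 4 mm thick and 40 mm high, inner floor 4 mm up, fixed in the drawer): 40 mm wide (y), 7 mm high, amid the front edge, right under the shut lid. Point at mid-height on the wall's outer face: lid underside 3.5 mm above, wall's edge 3.5 mm below. x axis level into the case, z up. The drawer's low wall is about 145 mm before it.
- case_hinge (a point): Point on the hinge line of the yellow case's lid, in the middle of its length, at the height of the lid's underside, 96 mm beyond the slot along x. x axis as at the slot, y along the hinge line, z up. Does not move.
- block1_center (a point): Block 1 of four like ones. A ground steel block 25 x 25 mm and 32 mm tall, 150 g, standing upright (z axis up) in the yellow case under its lid; point at its centre, 16 mm above its underside; x and y axes square to its side faces. The same as the others; absent (None) in some runs. In the case the blocks stand in a row along the case's y axis 52 mm apart.
- block2_center (a point): Block 2 of four like ones. A ground steel block 25 x 25 mm and 32 mm tall, 150 g, standing upright (z axis up) in the yellow case under its lid; point at its centre, 16 mm above its underside; x and y axes square to its side faces. The same as the others; absent (None) in some runs. In the case the blocks stand in a row along the case's y axis 52 mm apart.
- block3_center (a point): Block 3 of four like ones. A ground steel block 25 x 25 mm and 32 mm tall, 150 g, standing upright (z axis up) in the yellow case under its lid; point at its centre, 16 mm above its underside; x and y axes square to its side faces. The same as the others; absent (None) in some runs. In the case the blocks stand in a row along the case's y axis 52 mm apart.
- block4_center (a point): Block 4 of four like ones. A ground steel block 25 x 25 mm and 32 mm tall, 150 g, standing upright (z axis up) in the yellow case under its lid; point at its centre, 16 mm above its underside; x and y axes square to its side faces. The same as the others; absent (None) in some runs. In the case the blocks stand in a row along the case's y axis 52 mm apart.
- blade_grip (a point): Middle of the wooden handle of the opening blade, lying on the drawer floor in front of the case. The handle is 70 mm long (x), 20 mm wide (y) and 20 mm high (z); the point is its centre, 10 mm above its underside. x axis along the tool to the blade's tip. 60 g in all.
- blade_tip (a point): Tip of the opening blade: a flat, stiff steel blade 60 mm long, 16 mm wide and 2.5 mm thick that runs from the handle's end at mid-height; the tip is 95 mm from the handle's centre along x.
- rail_face (a point): Middle of the ground face of the stop rail on the dark steel bench plate (fixed), at the level of the plate's top, 20 mm above the bench. x axis points square into the rail (away from the robot), y along it, z up. Rail 290 mm long, 15 mm thick, 20 mm high above the plate. The plate reaches from x = -155 to +15 mm and 145 mm either way in y.
- straightedge_center (a point): Centre of the steel straightedge: a flat bar 240 mm long (x), 40 mm wide (y), 8 mm thick (z), about 600 g, lying flat on the bench on the robot's side of the plate. Both long edges are ground and either may be used.
- micrometer_center (a point): Grey hammertone outside micrometer lying on the drawer floor, about 125 mm long and 17 mm high; point near the middle of its frame and barrel. To be left alone.
- gauge_pin_center (a point): Ground steel gauge pin, 10 mm across and 55 mm long, lying in its groove on the drawer floor beside the case; point at its centre. To be left alone.
Mind the look-alikes: they are no part of the job. Of the things that look like the part that bears blade_grip, the largest one is meant.

How it is judged:
By the outcome, as a careful person would: the job done as asked, in the order asked, and still so for the second after the job is handed in, with the robot touching nothing.
Of block1, block2, block3, block4 only 2 to 4 are there at a start; the rules pass over those that are not, and their reading is None.
At some moment in a run one of straightedge may be knocked a few centimetres aside while the robot is not near it.
It also fails if it takes over 210 s, if anything falls off the work surface, if the arm or the gripper's body presses on something with over 40 N, if the wrist force passes 120 N, or if a joint passes its speed limit or range.

## Working session

There is one attempt and no reset: what is moved stays moved. The work goes in short steps, Python scripts to look and compute and a tool call to move; the robot and the scene stay as the last step left them, time stands still between calls to the robot, and variables do not carry over. Pictures are saved under pics/ and viewed, about 12 in all and at most 16, crops included, and the job is handed in when it is done.

Besides the shell and the picture viewer there is one more tool, called after "Call:" by a JSON object that holds its "op" and its "data". send_rows: Moves the arm, as the interface text tells. Its arguments: {"type":"object","properties":{"commands":{"type":"array"},"squeeze":{"type":"number"}},"required":["commands"]}

```bash
mkdir -p pics; ls
python3 - <<'E'
from plant import *
import cv2,numpy as np
for n in ("scene","top"):
    cv2.imwrite(f"pics/{n}0.png",cv2.resize(grab_frame(n),(800,600),interpolation=cv2.INTER_CUBIC))
    print(n,camera_info(n))
print(camera_info("wrist"))
print(state())
E
```

```text
pics
scene {'fx': 400.23450742905897, 'fy': 400.23450742905897, 'cx': 278.92048756199966, 'cy': 204.14160826126195, 'origin': array([0.79247028, 0.53964351, 0.88431685]), 'rotation': array([-0.74315728, -2.71538127,  0.89892749])}
top {'fx': 517.2959928316499, 'fy': 517.2959928316499, 'cx': 282.98526043884874, 'cy': 213.27593474508694, 'origin': array([3.54221643e-01, 1.23851079e-03, 1.41329949e+00]), 'rotation': array([-2.16591777,  2.17992021, -0.10712687])}
{'fx': 325.19226210127806, 'fy': 325.19226210127806, 'cx': 284.60409711363815, 'cy': 208.79317698684483, 'mount': array([[-4.27313883e-04, -9.57923040e-01, -2.87024853e-01,
         7.35482862e-02],
       [ 9.99999644e-01, -2.00427952e-04, -8.19856453e-04,
         9.69514545e-04],
       [ 7.27831582e-04, -2.87025101e-01,  9.57922785e-01,
        -1.69310772e-01],
       [ 0.00000000e+00,  0.00000000e+00,  0.00000000e+00,
         1.00000000e+00]])}
{'t': 0.1, 'q': array([ 1.16362488e+00,  2.77090657e-01, -2.77508884e-02,  1.26800282e+00,
       -2.83605652e-05,  1.46739653e+00]), 'joint_velocities': array([-0.00180931, -0.00179249,  0.00220808,  0.00041773, -0.00024633,
       -0.00071231]), 'joint_efforts': array([ 1.35616915e-04, -4.46707892e+01,  2.96128213e+01,  8.49496457e-03,
       -9.28188547e-05,  1.45483523e-05]), 'tool_pos': array([0.18666451, 0.59567315, 0.20384727]), 'tool_rot': array([-0.47525649, -3.10493946,  0.00312355]), 'force': array([-0.96677747, -0.43045534,  0.01969198]), 'torque': array([-0.02627468,  0.01291414, -0.00494341]), 'grip_width': 0.9951310118228217}
```

View pics/top0.png

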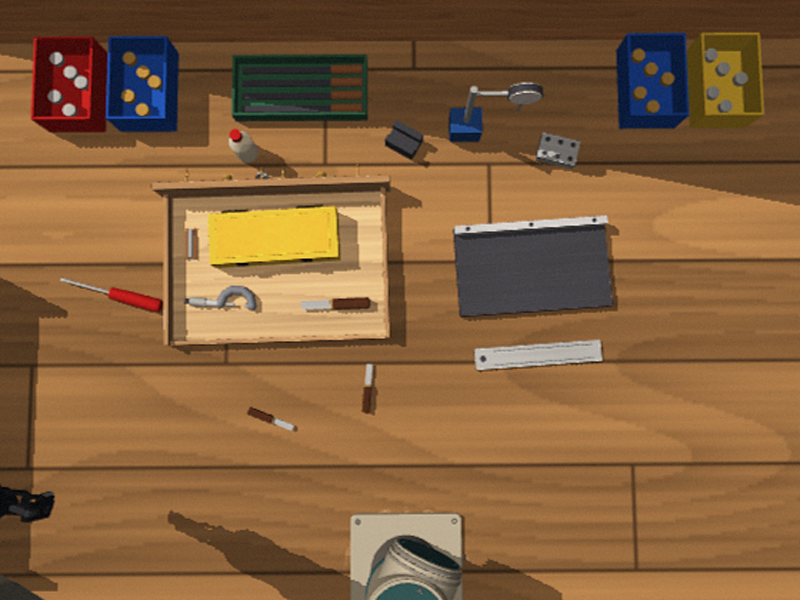

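View pics/scene0.png

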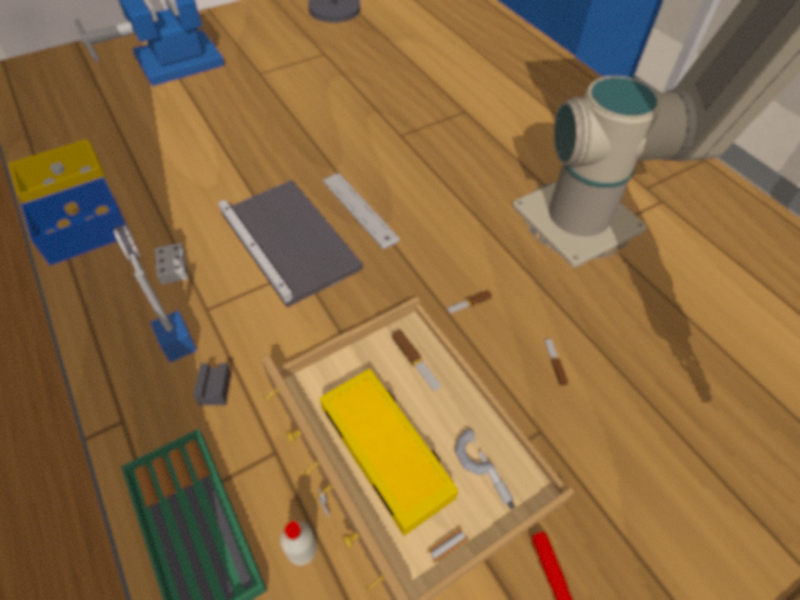

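Top view (800x600 px): three brown-handled blades could be the wanted one: in the drawer (335,304), on the bench (368,388), and on the bench (272,418). The one in the drawer is the largest and lies before the case, so I choose it; its tip points left. The case is at (275,236), micrometer (225,298), pin (193,243), plate (533,270), straightedge (538,355).

```bash
cat > h.py <<'E'
from plant import *
import cv2,numpy as np
from scipy.spatial.transform import Rotation as R
def cam(n,st=None):
    c=camera_info(n)
    if n=="wrist":
        T=np.eye(4);T[:3,:3]=R.from_rotvec(st["tool_rot"]).as_matrix();T[:3,3]=st["tool_pos"]
        T=T@c["mount"];return c,T[:3,:3],T[:3,3]
    return c,R.from_rotvec(c["rotation"]).as_matrix(),np.array(c["origin"])
def rays(n,px,st=None):
    c,M,o=cam(n,st);px=np.atleast_2d(np.asarray(px,float))
    v=(px-[c["cx"],c["cy"]])/[c["fx"],c["fy"]]
    if n=="wrist":
        r=np.linalg.norm(v,axis=1,keepdims=True)+1e-12
        d=np.hstack([v/r*np.sin(r),np.cos(r)])
    else: d=np.hstack([v,np.ones((len(v),1))])
    return o,d@M.T
def onplane(n,px,z,st=None):
    o,d=rays(n,px,st);return o+d*((z-o[2])/d[:,2:3])
def proj(n,P,st=None):
    c,M,o=cam(n,st);p=(np.atleast_2d(P)-o)@M
    if n=="wrist":
        rr=np.linalg.norm(p[:,:2],axis=1,keepdims=True)+1e-12
        v=p[:,:2]/rr*np.arctan2(rr,p[:,2:3])
    else: v=p[:,:2]/p[:,2:3]
    return v*[c["fx"],c["fy"]]+[c["cx"],c["cy"]]
def yaw(st):  # world angle (deg) of tool y (jaw) axis, mod 180, and tool x
    M=R.from_rotvec(st["tool_rot"]).as_matrix();return np.degrees(np.arctan2(M[1,0],M[0,0])),M
def go(xyz,jaw=None,st=None):
    """shift in tool axes (mm) to put TCP at xyz; turn about tool z (deg) so jaw axis (tool y) lies along world angle jaw"""
    st=st or state();a,M=yaw(st);d=M.T@(np.array(xyz)-st["tool_pos"])
    j=np.degrees(np.arctan2(M[1,1],M[0,1]));t=None
    if jaw is not None:
        t=-((jaw-j+90)%180-90)   # tool z is down
    print("shift",np.round(d*1000,1),"turn",None if t is None else round(t,1),"| x-axis yaw",round(a,1),"jaw",round(j,1),"q6",round(st["q"][5],2),"tcp",np.round(st["tool_pos"],4))
def best(im,lo,hi,near=None,amin=30):
    m=cv2.inRange(cv2.cvtColor(im,cv2.COLOR_BGR2HSV),np.array(lo),np.array(hi))
    cs=[c for c in cv2.findContours(m,cv2.RETR_EXTERNAL,cv2.CHAIN_APPROX_NONE)[0] if cv2.contourArea(c)>amin]
    if near is not None: cs.sort(key=lambda c:np.linalg.norm(c.reshape(-1,2).mean(0)-near))
    else: cs.sort(key=cv2.contourArea,reverse=True)
    return cs
def rect(n,c,z,st=None):
    P=onplane(n,c.reshape(-1,2),z,st)[:,:2]
    (cx,cy),(w,h),a=cv2.minAreaRect((P*1000).astype(np.float32))
    if w<h: w,h,a=h,w,a+90
    return dict(c=(round(cx,1),round(cy,1)),L=round(w,1),W=round(h,1),long_angle=round((a+90)%180-90,1))
E
python3 - <<'E'
from h import *
im=grab_frame("top")
s=.7
print("lid",rect("top",best(im,(20,120,60),(35,255,255),(275*s,236*s),500)[0],.054))
print("plate",rect("top",best(im,(0,0,40),(179,70,110),(533*s,270*s),1500)[0],.02))
for c in best(im,(0,0,150),(179,50,255),(538*s,355*s),200)[:1]: print("straight",rect("top",c,.008))
for c in best(im,(0,0,140),(179,60,255),(531*s,226*s),60)[:1]: print("rail",rect("top",c,.04))
for c in best(im,(0,60,20),(14,255,130),(350*s,303*s),40)[:1]: print("handle",rect("top",c,.028))
print("pts",onplane("top",[[302*s,304*s]],.018),onplane("top",[[170*s,345*s],[388*s,338*s]],.034), onplane("top",[[193*s,243*s],[225*s,298*s]],.015))
go((.4,.2,.2),0)
E
```

```text
lid {'c': (616.0, 242.4), 'L': 243.5, 'W': 105.0, 'long_angle': -86.8}
plate {'c': (555.6, -246.4), 'L': 290.4, 'W': 158.8, 'long_angle': -86.3}
straight {'c': (393.8, -254.4), 'L': 241.0, 'W': 39.7, 'long_angle': -86.3}
rail {'c': (638.8, -241.4), 'L': 289.5, 'W': 15.0, 'long_angle': -86.4}
handle {'c': (492.3, 97.4), 'L': 69.9, 'W': 21.6, 'long_angle': -89.8}
pts [[0.49175488 0.19186481 0.018     ]] [[0.41493704 0.43517946 0.034     ]
 [0.42537442 0.02872895 0.034     ]] [[0.61078793 0.40180939 0.015     ]
 [0.5044476  0.33875756 0.015     ]]
shift [-321.9 -313.8    4.5] turn 72.6 | x-axis yaw 162.6 jaw 72.6 q6 1.47 tcp [0.1867 0.5958 0.204 ]
```

Run:
```python
from h import *
go((.4923,.0974,.15),0)
```

```text
shift [-440.7 -384.    54.6] turn 72.6 | x-axis yaw 162.6 jaw 72.6 q6 1.47 tcp [0.1867 0.5958 0.204 ]
```

Call:
{"op": "send_rows", "data": {"commands": [[0.06,[-440,-384,54],-107],[0.06,[-440,-384,54],-107],[0.06,[-440,-384,54],-107],[0.06,[-440,-384,54],-107],[0.06,[-440,-384,54],-107],[0.06,[-440,-384,54],-107],[0.06,[-440,-384,54],-107],[0.06,[-440,-384,54],-107],[0.06,[-440,-384,54],-107],[0.06,[-440,-384,54],-107],[0.06,[-440,-384,54],-107],[0.06,[-440,-384,54],-107]]}}

```text
t: 1.15
tool_pos: [0.4249, 0.21, 0.1634]
tool_rot: [1.591, -2.707, 0.001]
force: [0.3, 1.5, 0.2]
grip_width: 0.701
```

```bash
sed -i 's/d\*1000,1/d,4/' h.py
python3 - <<'E'
from h import *
go((.4923,.0974,.15),0)
E
```

```text
shift [ 0.0656 -0.1137  0.0135] turn -29.1 | x-axis yaw -119.1 jaw 150.9 q6 -0.74 tcp [0.4249 0.21   0.1634]
```

Note: shifts are in metres (the first call used mm; it went the right way and stopped short harmlessly).

Call:
{"op": "send_rows", "data": {"commands": [[0.06,[0.0656,-0.1137,0.0135],-29.1],[0.06,[0.0656,-0.1137,0.0135],-29.1],[0.06,[0.0656,-0.1137,0.0135],-29.1],[0.06,[0.0656,-0.1137,0.0135],-29.1],[0.06,[0.0656,-0.1137,0.0135],-29.1],[0.06,[0.0656,-0.1137,0.0135],-29.1]]}}

```text
t: 1.65
tool_pos: [0.4925, 0.096, 0.1494]
tool_rot: [2.217, -2.223, -0.001]
force: [-0.5, 0.4, 0.1]
grip_width: 0.699
```

Run:
```python
from h import *
st=state();im=grab_frame("wrist")
cv2.imwrite("pics/w1.png",im)
go((.4923,.0974,.010),0,st)
print(proj("wrist",[[.4923,.0974,.028],[.492,.192,.018]],st))
```

```text
shift [-0.0016 -0.      0.1394] turn -0.1 | x-axis yaw -90.1 jaw 179.9 q6 -1.5 tcp [0.4925 0.096  0.1494]
[[284.41789394 194.98005401]
 [284.97492419 280.28195995]]
```

View pics/w1.png

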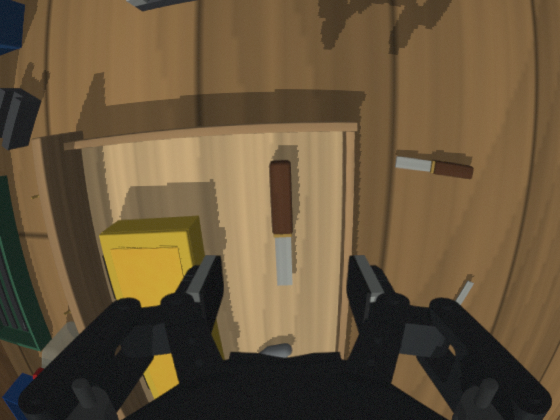

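Wrist view: the chosen blade's handle is at (281,197) and the tip at (285,285), with two smaller look-alikes outside the drawer at (434,167) and (465,292). The large one is confirmed.

Run:
```python
from h import *
st=state();im=cv2.imread("pics/w1.png")
c=best(im,(0,60,20),(14,255,130),(281,197),200)[0]
r=rect("wrist",c,.028,st);print(r)
print("tip",onplane("wrist",[[285,285]],.018,st), "TCPpx",proj("wrist",[st["tool_pos"]],st))
go((r["c"][0]/1000,r["c"][1]/1000,.010),r["long_angle"]+90,st)
```

```text
{'c': (495.1, 100.8), 'L': 70.3, 'W': 18.9, 'long_angle': -88.3}
tip [[0.49158923 0.19864684 0.018     ]] TCPpx [[284.2191719  245.05326675]]
shift [-0.0042 -0.0033  0.1395] turn -1.9 | x-axis yaw -90.2 jaw 179.8 q6 -1.5 tcp [0.4921 0.0968 0.1495]
```

Call:
{"op": "send_rows", "data": {"commands": [[0.05,[-0.0042,-0.0028,0.03],-1.9],[0.05,[-0.0042,-0.0028,0.07],-1.9],[0.05,[-0.0042,-0.0028,0.105],-1.9],[0.05,[-0.0042,-0.0028,0.125],-1.9],[0.05,[-0.0042,-0.0028,0.135],-1.9],[0.05,[-0.0042,-0.0028,0.1385],-1.9],[0.01,[-0.0042,-0.0028,0.1385],-1.9],[0.01,[-0.0042,-0.0028,0.1385],-1.9],[0.01,[-0.0042,-0.0028,0.1385],-1.9],[0.01,[-0.0042,-0.0028,0.1385],-1.9],[0.01,[-0.0042,-0.0028,0.1385],-1.9],[0.01,[-0.0042,-0.0028,0.1385],-1.9]], "squeeze": 80}}

```text
t: 2.7
tool_pos: [0.4954, 0.1009, 0.0119]
tool_rot: [2.254, -2.188, 0.0]
force: [-0.1, -0.7, -0.6]
grip_width: 0.119
```

Run:
```python
from h import *
go((.495,.10,.10),1.7)
print(state()["grip_width"]*85,state()["force"])
```

```text
shift [ 0.0009  0.0004 -0.0881] turn 0.0 | x-axis yaw -88.3 jaw -178.3 q6 -1.53 tcp [0.4954 0.1009 0.0119]
10.094503243645402 [-0.09344344 -0.67155353 -0.55565137]
```

Call:
{"op": "send_rows", "data": {"commands": [[0.01,[0,0,0],0],[0.01,[0,0,0],0],[0.01,[0,0,0],0]]}}

```text
t: 2.95
tool_pos: [0.4955, 0.1008, 0.0121]
tool_rot: [2.254, -2.188, 0.001]
force: [0.3, -0.3, -0.9]
grip_width: 0.118
```

Run:
```python
from h import *
im=grab_frame("wrist");cv2.imwrite("pics/w2.png",im)
```

```text
(no output)
```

View pics/w2.png

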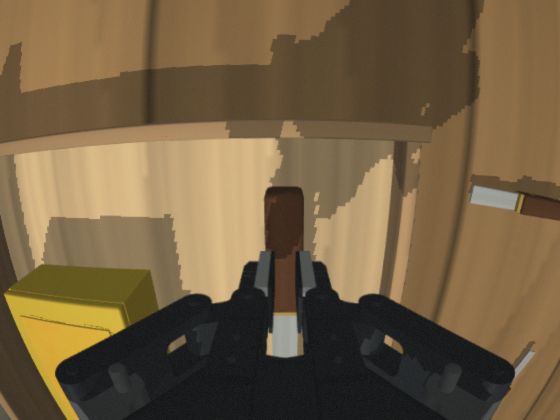

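Gripped: the handle (285,240) is held between the pads, with the opening steady. Lifting and turning towards the case.

Call:
{"op": "send_rows", "data": {"commands": [[0.01,[0,0,-0.04],0],[0.01,[0,0,-0.08],0],[0.01,[0,0,-0.1],7],[0.01,[0,0,-0.1],14],[0.01,[0,0,-0.1],21],[0.01,[0,0,-0.1],28],[0.01,[0,0,-0.1],35],[0.01,[0,0,-0.1],42],[0.01,[0,0,-0.1],49],[0.01,[0,0,-0.1],56],[0.01,[0,0,-0.1],63],[0.01,[0,0,-0.1],70]]}}

```text
t: 4.0
tool_pos: [0.4952, 0.1009, 0.1118]
tool_rot: [0.582, -3.086, 0.001]
force: [0.6, -0.1, -0.4]
grip_width: 0.117
```

Run:
```python
from h import *
go((.41,.236,.13),93.2)
```

```text
shift [ 0.0302  0.1568 -0.0183] turn 18.2 | x-axis yaw -158.6 jaw 111.4 q6 -0.3 tcp [0.4952 0.1009 0.1118]
```

Call:
{"op": "send_rows", "data": {"commands": [[0.01,[0.03,0.157,-0.018],18.2],[0.01,[0.03,0.157,-0.018],18.2],[0.01,[0.03,0.157,-0.018],18.2],[0.01,[0.03,0.157,-0.018],18.2],[0.01,[0.03,0.157,-0.018],18.2],[0.01,[0.03,0.157,-0.018],18.2],[0.01,[0.03,0.157,-0.018],18.2]]}}

```text
t: 4.58
tool_pos: [0.4101, 0.2362, 0.1297]
tool_rot: [0.088, -3.14, 0.002]
force: [-0.3, 0.1, -0.3]
grip_width: 0.118
```

Run:
```python
from h import *
st=state();im=grab_frame("wrist");cv2.imwrite("pics/w3.png",im)
T=np.array(st["tool_pos"]);print(T,yaw(st)[0])
u=lambda a:np.array([np.cos(np.radians(a)),np.sin(np.radians(a)),0])
print("tip predicted px",proj("wrist",[T+.095*u(3.2)+[0,0,.006]],st))
t=grab_frame("top");cv2.imwrite("pics/t3.png",t)
```

```text
[0.41011593 0.23618386 0.12965607] -176.7814695223551
tip predicted px [[283.2306957  374.42936635]]
```

View pics/w3.png

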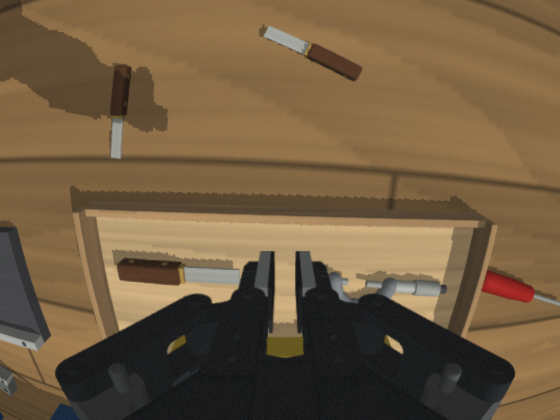

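The pads show at (285,260) with nothing between them, and the blade still lies in the drawer at (180,272). The opening only equalled my 0.01 command, so the grasp missed. I'll check where the handle lies now.

Run:
```python
from h import *
st=state();im=cv2.imread("pics/w3.png")
c=best(im,(0,60,20),(14,255,130),(150,272),200)[0]
for z in (.028,.018): print(rect("wrist",c,z,st))
t=cv2.imread("pics/t3.png")
c=best(t,(0,60,20),(14,255,130),(245,212),40)[0]
for z in (.028,.018): print(rect("top",c,z))
print(st["grip_width"])
```

```text
{'c': (490.6, 103.0), 'L': 71.0, 'W': 26.1, 'long_angle': -88.5}
{'c': (496.3, 98.2), 'L': 73.6, 'W': 27.1, 'long_angle': -88.5}
{'c': (492.3, 97.5), 'L': 70.0, 'W': 21.6, 'long_angle': 89.6}
{'c': (493.3, 98.2), 'L': 70.5, 'W': 21.8, 'long_angle': 89.6}
0.12066938074304033
```

Run:
```python
from h import *
st=dict(tool_pos=np.array([.4955,.1008,.0121]),tool_rot=np.array([2.254,-2.188,.001]))
for z in (.028,.018): print(z,proj("wrist",[[.4835,.0705,z],[.5025,.0705,z],[.4925,.0625,z],[.49,.1325,z]],st).round(0).tolist())
im=cv2.imread("pics/w2.png");cv2.imwrite("pics/w2c.png",cv2.resize(im[160:360,200:380],None,fx=4,fy=3,interpolation=cv2.INTER_CUBIC))
```

```text
0.028 [[309.0, 204.0], [270.0, 202.0], [291.0, 187.0], [291.0, 309.0]]
0.018 [[308.0, 198.0], [271.0, 197.0], [291.0, 183.0], [291.0, 300.0]]
```

View pics/w2c.png

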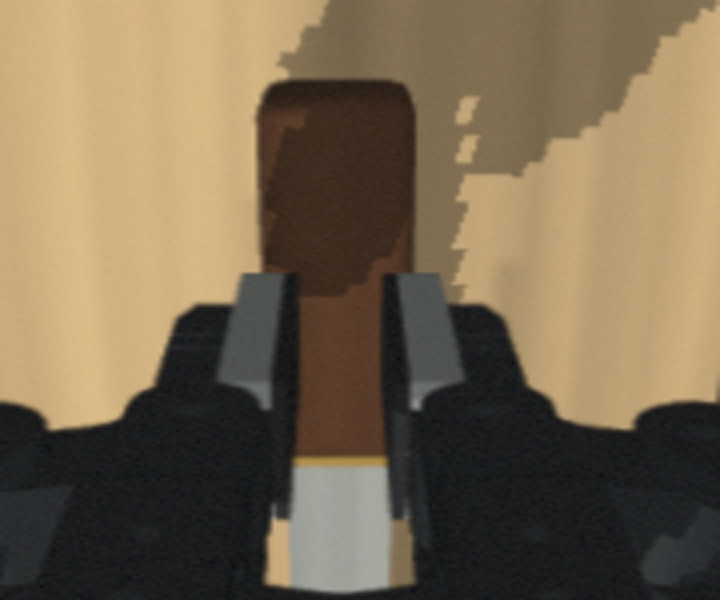

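Run:
```python
from h import *
c=camera_info("wrist");m=c["mount"]
st=dict(tool_pos=np.zeros(3),tool_rot=np.zeros(3))
for h in (0,.01,.019,.03,.04):
    print(h,proj("wrist",[[.011,.006,-h],[-.011,.006,-h],[.011,.02,-h]],st).round(0).tolist())
```

```text
0 [[294.0, 229.0], [293.0, 264.0], [319.0, 229.0]]
0.01 [[294.0, 235.0], [294.0, 272.0], [321.0, 235.0]]
0.019 [[295.0, 242.0], [294.0, 280.0], [323.0, 242.0]]
0.03 [[295.0, 251.0], [295.0, 291.0], [325.0, 250.0]]
0.04 [[296.0, 260.0], [295.0, 302.0], [328.0, 260.0]]
```

Run:
```python
from h import *
go((.4935,.0985,.06),1.0)
```

```text
shift [-0.0754 -0.141   0.0696] turn -87.9 | x-axis yaw -176.9 jaw 93.1 q6 0.33 tcp [0.4107 0.2353 0.1295]
```

Call:
{"op": "send_rows", "data": {"commands": [[0.05,[-0.075,-0.141,0.0],-87.9],[0.05,[-0.075,-0.141,0.0],-87.9],[0.05,[-0.075,-0.141,0.0],-87.9],[0.05,[-0.075,-0.141,0.0],-87.9],[0.05,[-0.075,-0.141,0.0],-87.9],[0.05,[-0.075,-0.141,0.0],-87.9],[0.05,[-0.075,-0.141,0.0],-87.9],[0.05,[-0.075,-0.141,0.0],-87.9],[0.05,[-0.075,-0.141,0.0],-87.9],[0.05,[-0.075,-0.141,0.0],-87.9],[0.05,[-0.075,-0.141,0.0],-87.9],[0.05,[-0.075,-0.141,0.0],-87.9]]}}

```text
t: 5.68
tool_pos: [0.4935, 0.0967, 0.1292]
tool_rot: [2.139, -2.298, 0.0]
force: [-0.1, 0.2, 0.8]
grip_width: 0.585
```

Run:
```python
from h import *
go((.4935,.0985,.014),1.0)
im=grab_frame("scene");st=state()
print(st["tool_pos"],st["grip_width"])
M=R.from_rotvec(st["tool_rot"]).as_matrix();T=np.array(st["tool_pos"])
p=proj("scene",[T,T+M@[0,.025,0],T-M@[0,.025,0],T+M@[0,.025,-.03],T-M@[0,.025,-.03]]);print(p.round(0).tolist())
x,y=p[0].astype(int)
v=cv2.resize(im[y-90:y+60,x-100:x+100],None,fx=4,fy=4,interpolation=cv2.INTER_CUBIC)
for q in p: cv2.circle(v,tuple(((q-[x-100,y-90])*4).astype(int)),4,(0,255,0),1)
cv2.imwrite("pics/s4.png",v)
```

```text
shift [-0.002   0.      0.1152] turn -5.1 | x-axis yaw -94.1 jaw 175.9 q6 -1.43 tcp [0.4935 0.0967 0.1292]
[0.49353541 0.09679401 0.1292753 ] 0.5866132979204695
[[285.0, 216.0], [295.0, 212.0], [276.0, 220.0], [295.0, 204.0], [275.0, 227.0]]
```

View pics/s4.png

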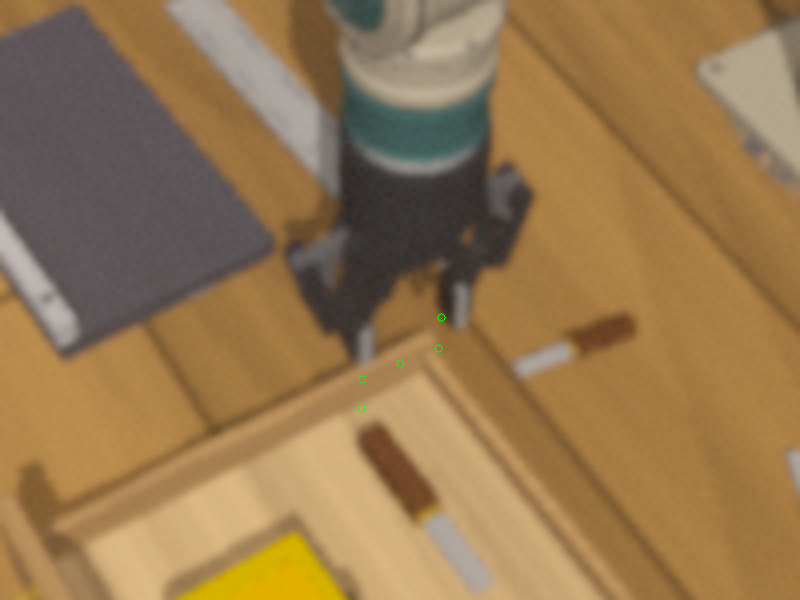

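Scene crop: the fingertips, at (365,357) and (460,325), end about 20 mm short of the nominal TCP marks. The stated TCP therefore lies beyond the real finger ends. I'll go down guarded by force.

Call:
{"op": "send_rows", "data": {"commands": [[0.035,[-0.002,0,0.035],-5.1],[0.035,[-0.002,0,0.07],-5.1],[0.035,[-0.002,0,0.1],-5.1],[0.035,[-0.002,0,0.115],-5.1],[0.035,[-0.002,0,0.119],-5.1],[0.035,[-0.002,0,0.121],-5.1],[0.035,[-0.002,0,0.123],-5.1],[0.035,[-0.002,0,0.125],-5.1],[0.035,[-0.002,0,0.126],-5.1]]}}

```text
t: 6.48
tool_pos: [0.4951, 0.0985, 0.0044]
tool_rot: [-2.244, 2.198, -0.003]
force: [0.1, -0.3, -1.1]
grip_width: 0.412
```

Call:
{"op": "send_rows", "data": {"commands": [[0.035,[0,0,0.002],0],[0.035,[0,0,0.003],0],[0.035,[0,0,0.004],0],[0.035,[0,0,0.004],0]]}}

```text
t: 6.82
tool_pos: [0.4951, 0.0986, 0.0006]
tool_rot: [-2.244, 2.198, -0.003]
force: [0.2, 0.0, 0.7]
grip_width: 0.414
```

Call:
{"op": "send_rows", "data": {"commands": [[0.035,[0,0,0.002],0],[0.035,[0,0,0.004],0],[0.035,[0,0,0.005],0],[0.035,[0,0,0.005],0]]}}

```text
t: 7.15
tool_pos: [0.4947, 0.0985, -0.0048]
tool_rot: [2.244, -2.198, 0.002]
force: [0.6, 0.7, 0.0]
grip_width: 0.409
```

Call:
{"op": "send_rows", "data": {"commands": [[0.035,[0,0,0.002],0],[0.035,[0,0,0.003],0],[0.035,[0,0,0.003],0]]}}

```text
t: 7.4
tool_pos: [0.4944, 0.0985, -0.0082]
tool_rot: [2.244, -2.198, 0.002]
force: [-0.8, 0.4, -0.7]
grip_width: 0.41
```

Call:
{"op": "send_rows", "data": {"commands": [[0.035,[0,0,0.002],0],[0.035,[0,0,0.003],0],[0.035,[0,0,0.003],0]]}}

```text
t: 7.65
tool_pos: [0.4941, 0.0985, -0.0115]
tool_rot: [2.243, -2.197, 0.001]
force: [0.1, -0.1, -0.1]
grip_width: 0.412
```

Call:
{"op": "send_rows", "data": {"commands": [[0.01,[0,0,0],0],[0.01,[0,0,0],0],[0.01,[0,0,0],0],[0.01,[0,0,0],0],[0.01,[0,0,0],0],[0.01,[0,0,0],0]]}}

```text
t: 8.15
tool_pos: [0.4944, 0.0985, -0.0112]
tool_rot: [2.244, -2.198, 0.002]
force: [-0.9, -0.5, 2.2]
grip_width: 0.206
```

Call:
{"op": "send_rows", "data": {"commands": [[0.01,[0,0,0],0],[0.01,[0,0,0],0],[0.01,[0,0,-0.02],0],[0.01,[0,0,-0.05],0],[0.01,[0,0,-0.09],0],[0.01,[0,0,-0.12],0],[0.01,[0,0,-0.12],0]]}}

```text
t: 8.73
tool_pos: [0.4996, 0.0991, 0.1151]
tool_rot: [-2.239, 2.193, -0.014]
force: [1.3, -0.2, 0.0]
grip_width: 0.21
```

Run:
```python
from h import *
im=grab_frame("wrist");cv2.imwrite("pics/w5.png",im)
go((.41,.237,.11),93.2)
```

```text
shift [-0.1399  0.0849  0.0015] turn 88.0 | x-axis yaw -88.8 jaw -178.8 q6 -1.52 tcp [0.4978 0.0989 0.1124]
```

View pics/w5.png

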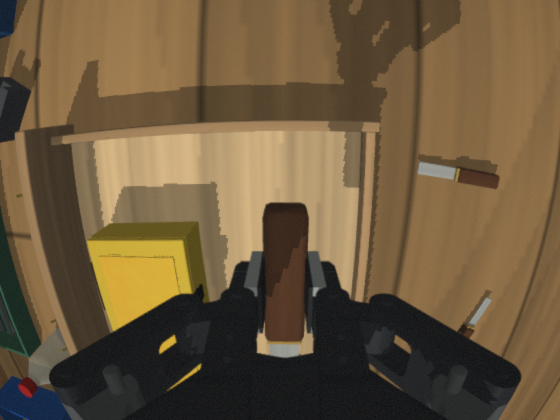

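Gripped: the handle at (285,270) is between the pads with the blade below at (285,350). Staging in front of the slot.

Call:
{"op": "send_rows", "data": {"commands": [[0.01,[0,0,0],7],[0.01,[0,0,0],14],[0.01,[-0.02,0.0,0],21],[0.01,[-0.05,0.02,0],28],[0.01,[-0.08,0.04,0],35],[0.01,[-0.11,0.06,0],42],[0.01,[-0.14,0.085,0],49],[0.01,[-0.14,0.085,0],56],[0.01,[-0.14,0.085,0],63],[0.01,[-0.14,0.085,0],70],[0.01,[-0.14,0.085,0],77],[0.01,[-0.14,0.085,0],84]]}}

```text
t: 9.78
tool_pos: [0.4081, 0.2367, 0.1095]
tool_rot: [-0.207, 3.13, -0.004]
force: [0.7, -0.1, -0.5]
grip_width: 0.208
```

Run:
```python
from h import *
im=grab_frame("top");cv2.imwrite("pics/t6.png",im)
go((.455,.2351,.0155),93.2)
# lid edges
u=np.array([np.cos(np.radians(3.2)),np.sin(np.radians(3.2))])
c=best(im,(20,120,60),(35,255,255),(192,165),500)[0]; print(rect("top",c,.054))
```

```text
shift [-0.0458 -0.0072  0.0942] turn 4.1 | x-axis yaw -172.7 jaw 97.3 q6 0.26 tcp [0.4082 0.2366 0.1095]
{'c': (616.1, 242.2), 'L': 243.7, 'W': 104.9, 'long_angle': -86.6}
```

Call:
{"op": "send_rows", "data": {"commands": [[0.01,[-0.045,-0.007,0.0],4.1],[0.01,[-0.045,-0.007,0.0],4.1],[0.01,[-0.045,-0.007,0.03],4.1],[0.01,[-0.045,-0.007,0.06],4.1],[0.01,[-0.045,-0.007,0.08],4.1],[0.01,[-0.045,-0.007,0.09],4.1],[0.01,[-0.045,-0.007,0.094],4.1],[0.01,[-0.045,-0.007,0.094],4.1],[0.01,[-0.045,-0.007,0.094],4.1]]}}

```text
t: 10.58
tool_pos: [0.4548, 0.2354, 0.0163]
tool_rot: [-0.089, 3.135, -0.003]
force: [-0.3, -0.4, 0.2]
grip_width: 0.207
```

Run:
```python
from h import *
go((.455,.2351,.0155),93.2);print(state()["force"])
im=grab_frame("scene");st=state()
T=np.array(st["tool_pos"]);u=lambda a:np.array([np.cos(np.radians(a)),np.sin(np.radians(a)),0])
p=proj("scene",[T+.094*u(3.2)+[0,0,.029],[.5725,.2417,.0445]]);print(p.round(1).tolist())
x,y=p[1].astype(int)
v=cv2.resize(im[y-60:y+60,x-80:x+80],None,fx=5,fy=5,interpolation=cv2.INTER_CUBIC)
for q in p: cv2.circle(v,tuple(((q-[x-80,y-60])*5).astype(int)),4,(0,255,0),1)
cv2.imwrite("pics/s7.png",v)
```

```text
shift [-0.0002 -0.0004  0.0008] turn 0.1 | x-axis yaw -176.7 jaw 93.3 q6 0.3 tcp [0.4548 0.2354 0.0163]
[-0.30003895 -0.39747418  0.19093462]
[[296.4, 292.8], [287.8, 298.3]]
```

View pics/s7.png

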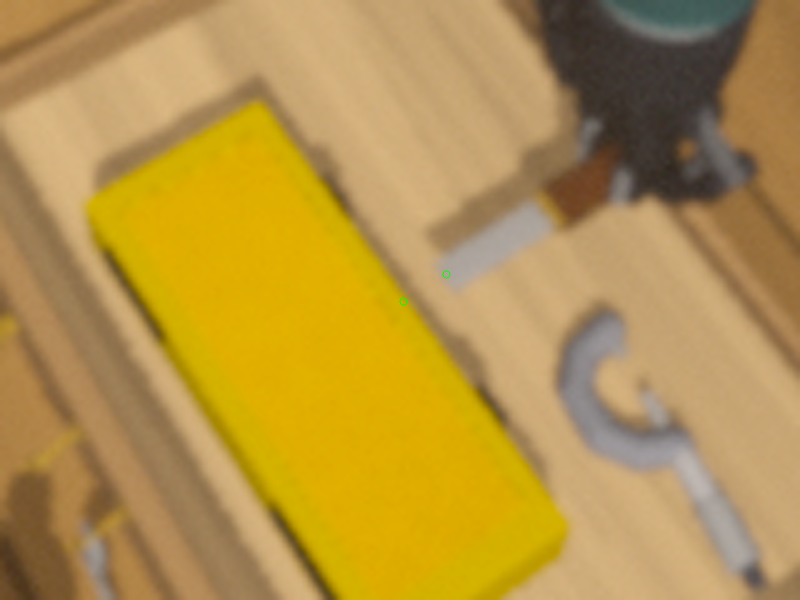

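Scene crop: the blade tip at (446,274) is on prediction, pointing at the slot amid the case's front edge (404,301). Inserting, guarded.

Call:
{"op": "send_rows", "data": {"commands": [[0.01,[-0.006,0,0.001],0],[0.01,[-0.012,0,0.001],0],[0.01,[-0.018,0,0.001],0],[0.01,[-0.024,0,0.001],0],[0.01,[-0.029,0,0.001],0],[0.01,[-0.029,0,0.001],0]], "squeeze": 100}}

```text
t: 11.13
tool_pos: [0.4867, 0.2377, 0.0166]
tool_rot: [-0.088, 3.131, -0.002]
force: [0.3, 0.0, -0.7]
grip_width: 0.199
```

Call:
{"op": "send_rows", "data": {"commands": [[0.01,[-0.004,0,0],0],[0.01,[-0.008,0,0],0],[0.01,[-0.012,0,0],0],[0.01,[-0.014,0,0],0],[0.01,[-0.014,0,0],0]]}}

```text
t: 11.55
tool_pos: [0.5013, 0.2385, 0.0167]
tool_rot: [-0.088, 3.13, -0.002]
force: [-0.1, -0.6, -0.5]
grip_width: 0.2
```

Call:
{"op": "send_rows", "data": {"commands": [[0.01,[0,0,-0.007],0],[0.01,[0,0,-0.014],0],[0.01,[0,0,-0.021],0],[0.01,[-0.003,0,-0.028],0],[0.01,[-0.005,0,-0.034],0],[0.01,[-0.007,0,-0.04],0],[0.01,[-0.01,0,-0.045],0],[0.01,[-0.013,0,-0.05],0],[0.01,[-0.017,0,-0.055],0],[0.01,[-0.017,0,-0.055],0]]}}

```text
t: 12.38
tool_pos: [0.5197, 0.2398, 0.0733]
tool_rot: [-0.087, 3.128, -0.001]
force: [0.3, -0.1, -0.6]
grip_width: 0.199
```

Run:
```python
from h import *
print(state()["force"],state()["tool_pos"])
im=grab_frame("scene");cv2.imwrite("pics/s8.png",cv2.resize(im[180:420,160:440],None,fx=2.5,fy=2.5))
```

```text
[ 0.26018842 -0.09559637 -0.56977498] [0.51969352 0.23981538 0.07332422]
```

View pics/s8.png

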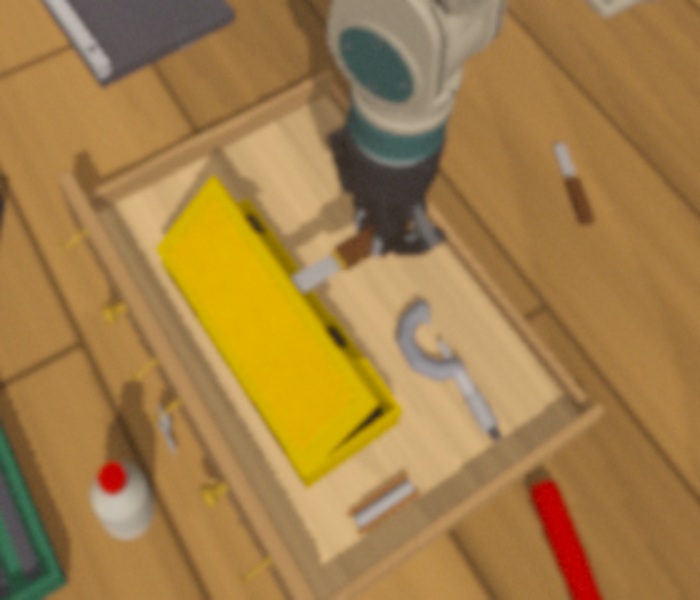

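The lid is rising on the blade (contact near (300,280)). Continuing past upright.

Call:
{"op": "send_rows", "data": {"commands": [[0.01,[-0.006,0,-0.005],0],[0.01,[-0.012,0,-0.009],0],[0.01,[-0.018,0,-0.012],0],[0.01,[-0.025,0,-0.014],0],[0.01,[-0.032,0,-0.014],0],[0.01,[-0.039,0,-0.013],0],[0.01,[-0.046,0,-0.01],0],[0.01,[-0.053,0,-0.007],0],[0.01,[-0.06,0,-0.005],0],[0.01,[-0.066,0,-0.004],0],[0.01,[-0.069,0,-0.004],0],[0.01,[-0.069,0,-0.004],0]]}}

```text
t: 13.43
tool_pos: [0.5862, 0.2433, 0.0765]
tool_rot: [-0.088, 3.133, -0.001]
force: [-4.9, 1.1, 1.7]
grip_width: 0.199
```

Run:
```python
from h import *
print(state()["force"]);go((.455,.2351,.08),93.2)
```

```text
[-4.88967241  1.09901077  1.65265728]
shift [ 0.1314 -0.0009 -0.0044] turn 0.0 | x-axis yaw -176.8 jaw 93.2 q6 0.24 tcp [0.5862 0.2433 0.0765]
```

Call:
{"op": "send_rows", "data": {"commands": [[0.01,[0.04,0,0],0],[0.01,[0.08,0,0],0],[0.01,[0.12,0,-0.01],0],[0.01,[0.15,0,-0.03],-7],[0.01,[0.17,0,-0.035],-14],[0.01,[0.17,0.0,-0.035],-21],[0.01,[0.17,0.0,-0.035],-28],[0.01,[0.15,0.03,-0.035],-35],[0.01,[0.13,0.06,-0.035],-42],[0.01,[0.12,0.1,-0.035],-49],[0.01,[0.1,0.14,-0.035],-56],[0.01,[0.1,0.14,-0.035],-63]]}}

```text
t: 14.43
tool_pos: [0.4826, 0.3844, 0.1112]
tool_rot: [-1.721, 2.612, -0.005]
force: [1.3, 0.2, -0.3]
grip_width: 0.199
```

Run:
```python
from h import *
go((.4944,.0985,.06),1.0)
```

```text
shift [ 0.2585 -0.1232  0.0499] turn -24.3 | x-axis yaw -113.3 jaw 156.7 q6 -0.6 tcp [0.4826 0.3844 0.1112]
```

Call:
{"op": "send_rows", "data": {"commands": [[0.01,[0.2585,-0.123,0],-24.3],[0.01,[0.2585,-0.123,0],-24.3],[0.01,[0.2585,-0.123,0],-24.3],[0.01,[0.2585,-0.123,0],-24.3],[0.01,[0.2585,-0.123,0],-24.3],[0.01,[0.2585,-0.123,0],-24.3],[0.01,[0.2585,-0.123,0],-24.3],[0.01,[0.2585,-0.123,0.03],-24.3],[0.01,[0.2585,-0.123,0.05],-24.3],[0.01,[0.2585,-0.123,0.05],-24.3]]}}

```text
t: 15.27
tool_pos: [0.4913, 0.0972, 0.0565]
tool_rot: [-2.234, 2.198, -0.003]
force: [-0.8, -0.5, -1.6]
grip_width: 0.201
```

Run:
```python
from h import *
go((.4944,.0975,-.0105),1.0)
```

```text
shift [ 0.     -0.0027  0.067 ] turn -0.1 | x-axis yaw -89.1 jaw -179.1 q6 -1.52 tcp [0.4913 0.0972 0.0565]
```

Call:
{"op": "send_rows", "data": {"commands": [[0.01,[0,-0.0027,0.03],0],[0.01,[0,-0.0027,0.05],0],[0.01,[0,-0.0027,0.06],0],[0.01,[0,-0.0027,0.064],0],[0.01,[0,-0.0027,0.067],0],[0.01,[0,-0.0027,0.067],0],[0.045,[0,-0.0027,0.067],0],[0.045,[0,-0.0027,0.067],0],[0.045,[0,-0.0027,0.067],0],[0.045,[0,-0.0027,0.04],0],[0.045,[0,-0.0027,0.0],0],[0.045,[0,-0.0027,-0.04],0]]}}

```text
t: 16.27
tool_pos: [0.4921, 0.097, 0.0971]
tool_rot: [-2.235, 2.2, 0.0]
force: [1.6, 0.8, -0.7]
grip_width: 0.527
```

Run:
```python
from h import *
t=grab_frame("top");cv2.imwrite("pics/t9.png",t)
cv2.imwrite("pics/t9c.png",cv2.resize(t[110:260,90:300],None,fx=3.8,fy=3.8,interpolation=cv2.INTER_CUBIC))
go((.49,.243,.16),93.2)
```

```text
shift [-0.1459  0.0059 -0.0531] turn 87.7 | x-axis yaw -89.1 jaw -179.1 q6 -1.52 tcp [0.4993 0.0975 0.1064]
```

View pics/t9c.png

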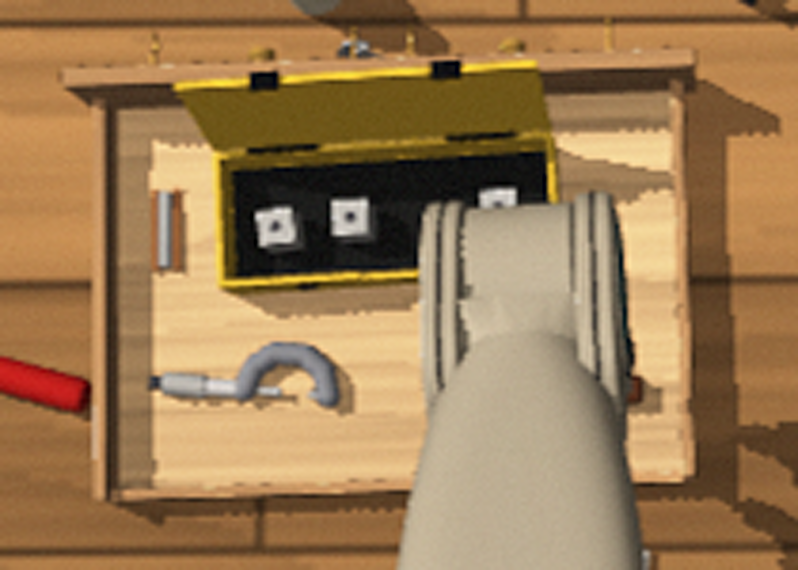

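Top crop: three blocks stand in the open case, at (277,227), (350,217) and (497,205), and the place at about (423,210) looks empty. The lid is back at (360,110), with the micrometer and pin in place.

Call:
{"op": "send_rows", "data": {"commands": [[0.085,[0,0,-0.04],7],[0.085,[0,0,-0.08],14],[0.085,[-0.145,0,-0.1],21],[0.085,[-0.145,-0.03,-0.1],28],[0.085,[-0.145,-0.06,-0.1],35],[0.085,[-0.145,-0.1,-0.1],42],[0.085,[-0.145,-0.1,-0.1],49],[0.085,[-0.145,-0.1,-0.1],56],[0.085,[-0.145,-0.1,-0.1],63],[0.085,[-0.145,-0.1,-0.1],70],[0.085,[-0.145,-0.1,-0.1],77],[0.085,[-0.145,-0.1,-0.1],84]]}}

```text
t: 17.32
tool_pos: [0.5952, 0.2438, 0.2093]
tool_rot: [-0.179, 3.116, 0.006]
force: [-0.7, -0.2, -0.2]
grip_width: 0.992
```

Call:
{"op": "send_rows", "data": {"commands": [[0.085,[0,0,0],4],[0.085,[0,0,0],4],[0.085,[0,0,0],4]]}}

```text
t: 17.57
tool_pos: [0.5953, 0.2438, 0.2095]
tool_rot: [-0.074, 3.12, 0.008]
force: [-0.1, -0.9, 0.4]
grip_width: 0.996
```

```bash
cat > blk.py <<'E'
from h import *
import sys
st=state();im=grab_frame("wrist");cv2.imwrite("pics/"+sys.argv[1],im)
u=np.array([np.cos(np.radians(3.2)),np.sin(np.radians(3.2)),0]);v=np.array([-u[1],u[0],0])
C=np.array([.6205,.2444,.044])
for k in (78,26,-26,-78):
    p=proj("wrist",[C+v*k/1000],st)[0]
    cs=[c for c in best(im,(0,0,120),(179,60,255),p,150) if cv2.contourArea(c)<6000][:1]
    for c in cs:
        d=np.linalg.norm(c.reshape(-1,2).mean(0)-p)
        if d<45: print(k,"px",p.round(0),"dist",round(d),"area",cv2.contourArea(c),rect("wrist",c,.044,st))
go(tuple(C),93.2,st)
E
python3 blk.py w10.png; python3 -c "
import cv2;cv2.imwrite('pics/w10c.png',cv2.imread('pics/w10.png')[60:420])"
```

```text
78 px [354. 203.] dist 6 area 429.5 {'c': (610.2, 323.5), 'L': 24.6, 'W': 24.4, 'long_angle': 8.5}
26 px [307. 204.] dist 2 area 451.5 {'c': (616.7, 271.4), 'L': 23.8, 'W': 23.5, 'long_angle': -87.2}
-78 px [211. 205.] dist 2 area 439.5 {'c': (622.9, 167.1), 'L': 25.5, 'W': 24.4, 'long_angle': -84.7}
shift [-0.0217 -0.0013  0.166 ] turn -0.5 | x-axis yaw -177.3 jaw 92.7 q6 0.24 tcp [0.5953 0.2438 0.2095]
```

View pics/w10c.png

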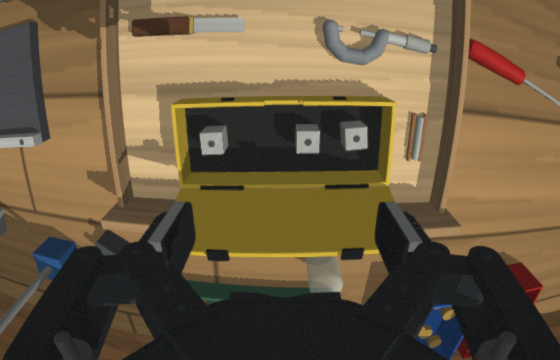

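Three blocks remain confirmed: (212,142), (308,138) and (355,137); the slot at about (260,140) is empty. The handle lies at (165,26).

Run:
```python
from h import *
im=cv2.imread("pics/t9.png")
for X,Y in ((277,227),(350,217)):
    p=(90+X/3.8,110+Y/3.8)
    c=best(im,(0,0,140),(179,60,255),p,30)[0];print(cv2.contourArea(c),rect("top",c,.044))
st=state()
go((.6215,.166,.05),95.3,st)
```

```text
67.0 {'c': (607.3, 321.2), 'L': 25.0, 'W': 23.9, 'long_angle': -79.7}
68.0 {'c': (614.3, 269.3), 'L': 24.4, 'W': 24.1, 'long_angle': 0.8}
shift [-0.0191 -0.0797  0.1596] turn -2.6 | x-axis yaw -177.3 jaw 92.7 q6 0.24 tcp [0.5953 0.2438 0.2095]
```

Call:
{"op": "send_rows", "data": {"commands": [[0.037,[-0.019,-0.08,0.0],-2.6],[0.037,[-0.019,-0.08,0.03],-2.6],[0.037,[-0.019,-0.08,0.065],-2.6],[0.037,[-0.019,-0.08,0.1],-2.6],[0.037,[-0.019,-0.08,0.13],-2.6],[0.037,[-0.019,-0.08,0.13],-2.6],[0.037,[-0.019,-0.08,0.13],-2.6]]}}

```text
t: 18.2
tool_pos: [0.6188, 0.1651, 0.0779]
tool_rot: [-0.146, 3.122, 0.006]
force: [-0.2, 0.5, 0.8]
grip_width: 0.433
```

```bash
cat >> h.py <<'E'
def tilt(st=None):
    st=st or state();M=R.from_rotvec(st["tool_rot"]).as_matrix();print("toolz",M[:,2].round(4),"F",st["force"].round(1),"w",round(st["grip_width"]*85.4,1))
E
python3 - <<'E'
from h import *
tilt();go((.6216,.166,-.003),95.3)
E
```

```text
toolz [ 0.0161  0.0047 -0.9999] F [-0.2  0.5  0.8] w 37.0
shift [-0.0016  0.0004  0.0809] turn 0.0 | x-axis yaw -174.7 jaw 95.3 q6 0.07 tcp [0.6188 0.1651 0.0779]
```

Call:
{"op": "send_rows", "data": {"commands": [[0.037,[-0.0016,0,0.03],0],[0.037,[-0.0016,0,0.055],0],[0.037,[-0.0016,0,0.07],0],[0.037,[-0.0016,0,0.078],0],[0.037,[-0.0016,0,0.081],0],[0.037,[-0.0016,0,0.081],0],[0.015,[-0.0016,0,0.081],0],[0.015,[-0.0016,0,0.081],0],[0.015,[-0.0016,0,0.081],0],[0.015,[-0.0016,0,0.081],0],[0.015,[-0.0016,0,0.081],0]], "squeeze": 50}}

```text
t: 19.12
tool_pos: [0.6239, 0.166, -0.0006]
tool_rot: [-0.146, 3.117, 0.007]
force: [-0.5, 0.5, 6.8]
grip_width: 0.275
```

Run:
```python
from h import *
tilt();go((.6216,.166,.13))
```

```text
toolz [ 0.0205  0.0056 -0.9998] F [-0.5  0.5  6.8] w 23.5
shift [-0.0004  0.0007 -0.1306] turn None | x-axis yaw -174.7 jaw 95.4 q6 0.07 tcp [ 6.239e-01  1.660e-01 -6.000e-04]
```

Call:
{"op": "send_rows", "data": {"commands": [[0.015,[0,0,-0.005],0],[0.015,[0,0,-0.03],0],[0.015,[0,0,-0.07],0],[0.015,[0,0,-0.11],0],[0.015,[0,0,-0.13],0],[0.015,[0,0,-0.13],0],[0.015,[0,0,-0.13],0]]}}

```text
t: 19.7
tool_pos: [0.6224, 0.1655, 0.1314]
tool_rot: [-0.146, 3.114, 0.008]
force: [0.5, 0.4, -2.1]
grip_width: 0.278
```

Run:
```python
from h import *
tilt();go((.600,-.324,.08),93.6)
```

```text
toolz [ 0.0241  0.0062 -0.9997] F [ 0.5  0.4 -2.1] w 23.8
shift [ 0.0692 -0.4855  0.0478] turn 1.8 | x-axis yaw -174.6 jaw 95.4 q6 0.06 tcp [0.6224 0.1655 0.1314]
```

Call:
{"op": "send_rows", "data": {"commands": [[0.015,[0.069,-0.485,0],1.8],[0.015,[0.069,-0.485,0],1.8],[0.015,[0.069,-0.485,0],1.8],[0.015,[0.069,-0.485,0],1.8],[0.015,[0.069,-0.485,0],1.8],[0.015,[0.069,-0.485,0],1.8],[0.015,[0.069,-0.485,0],1.8],[0.015,[0.069,-0.485,0],1.8],[0.015,[0.069,-0.485,0],1.8],[0.015,[0.069,-0.485,0],1.8],[0.015,[0.069,-0.485,0],1.8],[0.015,[0.069,-0.485,0],1.8]]}}

```text
t: 20.7
tool_pos: [0.5966, -0.3262, 0.1246]
tool_rot: [-0.094, 3.12, 0.011]
force: [-0.1, -0.5, -2.0]
grip_width: 0.282
```

Call:
{"op": "send_rows", "data": {"commands": [[0.015,[0,-0.001,0],0],[0.015,[0,-0.001,0],0],[0.015,[0,-0.001,0],0],[0.015,[0,-0.001,0],0]]}}

```text
t: 21.03
tool_pos: [0.5956, -0.3251, 0.1229]
tool_rot: [-0.096, 3.123, 0.016]
force: [0.0, 0.4, -0.6]
grip_width: 0.281
```

Run:
```python
from h import *
tilt()
st=state();im=grab_frame("wrist");cv2.imwrite("pics/w11.png",im)
u=np.array([.998,.0628]);v=np.array([-.0628,.998]);F=np.array([.6313,-.2419])
go((*(F-.0225*u-.08*v),.05),93.6,st)
P=[[*(F+k*v),z] for k in (-.145,-.08,.145) for z in (.04,.02)]+[[*(F-.155*u+k*v),.02] for k in (-.145,.145)]
p=proj("wrist",P,st);print(p.round(0).tolist())
for q in p: cv2.circle(im,tuple(q.astype(int)),3,(0,255,0),1)
cv2.imwrite("pics/w11m.png",im)
```

```text
toolz [ 0.0171  0.0105 -0.9998] F [ 0.   0.4 -0.6] w 24.0
shift [-0.017   0.0001  0.0732] turn -0.1 | x-axis yaw -176.5 jaw 93.5 q6 -0.66 tcp [ 0.5956 -0.3251  0.1229]
[[208.0, 250.0], [213.0, 241.0], [284.0, 250.0], [284.0, 241.0], [506.0, 243.0], [495.0, 235.0], [205.0, 66.0], [513.0, 87.0]]
```

View pics/w11m.png

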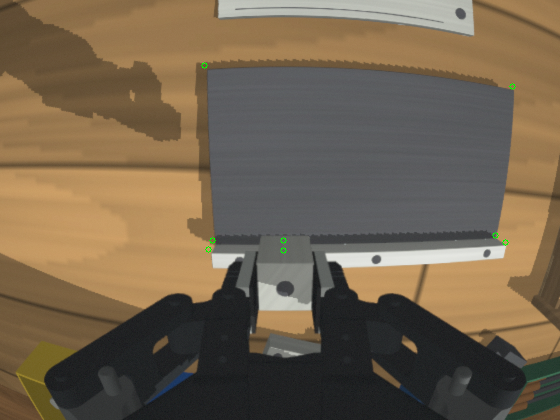

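Wrist view: the held block (284,270) hangs in front of the rail line (212,254)–(505,247), and the plate and rail agree with my estimate to about 3 mm. Lowering.

Run:
```python
from h import *
u=np.array([.998,.0628]);v=np.array([-.0628,.998]);F=np.array([.6313,-.2419])
go((*(F-.0225*u-.08*v),.0115),93.6)
```

```text
shift [-0.0157 -0.0002  0.1123] turn -0.1 | x-axis yaw -176.5 jaw 93.5 q6 -0.66 tcp [ 0.5961 -0.3251  0.1235]
```

Call:
{"op": "send_rows", "data": {"commands": [[0.015,[-0.0157,0,0.04],0],[0.015,[-0.0157,0,0.075],0],[0.015,[-0.0157,0,0.098],0],[0.015,[-0.0157,0,0.108],0],[0.015,[-0.0157,0,0.112],0],[0.015,[-0.0157,0,0.112],0],[0.015,[-0.0157,0,0.112],0]]}}

```text
t: 21.67
tool_pos: [0.6152, -0.3234, 0.0137]
tool_rot: [-0.097, 3.119, 0.012]
force: [-0.1, -0.2, -1.7]
grip_width: 0.278
```

Call:
{"op": "send_rows", "data": {"commands": [[0.015,[0,0,0.0015],0],[0.015,[0,0,0.003],0],[0.015,[0,0,0.003],0],[0.015,[0,0,0.003],0]]}}

```text
t: 22.0
tool_pos: [0.6158, -0.3238, 0.0117]
tool_rot: [-0.097, 3.118, 0.01]
force: [-0.0, 0.4, -1.2]
grip_width: 0.279
```

Run:
```python
from h import *
tilt();print(state()["tool_pos"])
```

```text
toolz [ 0.0218  0.0073 -0.9997] F [-0.   0.4 -1.2] w 23.8
[ 0.61577558 -0.32379822  0.01169394]
```

Call:
{"op": "send_rows", "data": {"commands": [[0.015,[0,0,0.0015],0],[0.015,[0,0,0.003],0],[0.015,[0,0,0.004],0],[0.015,[0,0,0.004],0]]}}

```text
t: 22.33
tool_pos: [0.6158, -0.3238, 0.0076]
tool_rot: [-0.097, 3.118, 0.01]
force: [-0.2, 0.5, -1.8]
grip_width: 0.279
```

Call:
{"op": "send_rows", "data": {"commands": [[0.015,[0,0,0.0015],0],[0.015,[0,0,0.003],0],[0.015,[0,0,0.003],0]]}}

```text
t: 22.58
tool_pos: [0.6159, -0.3238, 0.0074]
tool_rot: [-0.097, 3.118, 0.01]
force: [-4.0, 2.6, 12.1]
grip_width: 0.28
```

Call:
{"op": "send_rows", "data": {"commands": [[0.015,[0,0,-0.001],0],[0.015,[-0.002,0,-0.001],0],[0.015,[-0.004,0,-0.001],0],[0.015,[-0.006,0,-0.001],0],[0.015,[-0.007,0,-0.001],0],[0.015,[-0.007,0,-0.001],0]], "squeeze": 25}}

```text
t: 23.08
tool_pos: [0.623, -0.3232, 0.0079]
tool_rot: [-0.097, 3.118, 0.01]
force: [0.4, 0.5, -1.4]
grip_width: 0.281
```

Call:
{"op": "send_rows", "data": {"commands": [[0.015,[-0.001,0,0],0],[0.015,[-0.002,0,0],0],[0.015,[-0.003,0,0],0],[0.015,[-0.003,0,0],0]]}}

```text
t: 23.42
tool_pos: [0.6263, -0.323, 0.0079]
tool_rot: [-0.098, 3.118, 0.01]
force: [-0.3, 0.1, -1.5]
grip_width: 0.277
```

Call:
{"op": "send_rows", "data": {"commands": [[0.015,[-0.001,0,0],0],[0.015,[-0.002,0,0],0],[0.015,[-0.003,0,0],0],[0.015,[-0.003,0,0],0]]}}

```text
t: 23.75
tool_pos: [0.6267, -0.3229, 0.0077]
tool_rot: [-0.097, 3.124, 0.01]
force: [-6.1, -1.0, 2.2]
grip_width: 0.279
```

Call:
{"op": "send_rows", "data": {"commands": [[0.015,[-0.001,0,0],0],[0.015,[-0.002,0,0],0],[0.015,[-0.003,0,0],0],[0.015,[-0.003,0,0],0]]}}

```text
t: 24.08
tool_pos: [0.6265, -0.3229, 0.0076]
tool_rot: [-0.095, 3.13, 0.01]
force: [-8.6, -0.0, 4.0]
grip_width: 0.278
```

Call:
{"op": "send_rows", "data": {"commands": [[0.038,[0,0,0],0],[0.038,[0,0,0],0],[0.038,[0,0,0],0],[0.038,[0,0,-0.02],0],[0.038,[0,0,-0.05],0],[0.038,[0,0,-0.09],0],[0.038,[0,0,-0.13],0],[0.038,[0.02,0,-0.14],0],[0.038,[0.02,0,-0.14],0],[0.038,[0.02,0,-0.14],0]]}}

```text
t: 24.92
tool_pos: [0.6063, -0.3256, 0.1491]
tool_rot: [-0.095, 3.126, 0.007]
force: [0.4, 0.3, -0.4]
grip_width: 0.444
```

```bash
cat > rail.py <<'E'
from h import *
import sys
tilt();st=state();im=grab_frame("wrist");cv2.imwrite("pics/"+sys.argv[1],im)
g=cv2.cvtColor(im,cv2.COLOR_BGR2HSV)
u=np.array([.998,.0628]);v=np.array([-.0628,.998]);F=np.array([.6313,-.2419])
for k in map(float,sys.argv[2:]):
    p=proj("wrist",[[*(F-.0125*u+k*v),.052]],st)[0]
    cs=[c for c in best(im,(0,0,110),(179,60,255),p,100)][:1]
    print(k,p.round(0),[(cv2.contourArea(c),rect("wrist",c,.052,st)) for c in cs])
E
python3 rail.py w12.png -0.08
python3 - <<'E'
from h import *
go((.6155,.2703,.13),92.8)
E
```

```text
toolz [ 0.0136  0.0049 -0.9999] F [ 0.4  0.3 -0.4] w 37.9
-0.08 [285. 220.] [(4611.0, {'c': (626.1, -244.3), 'L': 277.1, 'W': 34.9, 'long_angle': -86.5})]
shift [-0.0459  0.5934  0.0212] turn 0.7 | x-axis yaw -176.5 jaw 93.5 q6 -0.65 tcp [ 0.6055 -0.3249  0.1471]
```

Call:
{"op": "send_rows", "data": {"commands": [[0.038,[-0.046,0.593,0],0.7],[0.038,[-0.046,0.593,0],0.7],[0.038,[-0.046,0.593,0],0.7],[0.038,[-0.046,0.593,0],0.7],[0.038,[-0.046,0.593,0],0.7],[0.038,[-0.046,0.593,0],0.7],[0.038,[-0.046,0.593,0],0.7],[0.038,[-0.046,0.593,0],0.7],[0.038,[-0.046,0.593,0],0.7],[0.038,[-0.046,0.593,0],0.7],[0.038,[-0.046,0.593,0],0.7],[0.038,[-0.046,0.593,0],0.7]]}}

```text
t: 25.97
tool_pos: [0.6125, 0.1774, 0.148]
tool_rot: [-0.077, 3.133, 0.01]
force: [0.8, -0.6, 0.1]
grip_width: 0.444
```

Run:
```python
from h import *
tilt();go((.6155,.2703,.06),92.8)
```

```text
toolz [ 0.0075  0.0065 -1.    ] F [ 0.8 -0.6  0.1] w 37.9
shift [-0.0069  0.0921  0.0887] turn 0.0 | x-axis yaw -177.2 jaw 92.8 q6 0.13 tcp [0.6125 0.1774 0.148 ]
```

Call:
{"op": "send_rows", "data": {"commands": [[0.037,[-0.007,0.04,0.0],0],[0.037,[-0.007,0.08,0.01],0],[0.037,[-0.007,0.092,0.04],0],[0.037,[-0.007,0.092,0.08],0],[0.037,[-0.007,0.092,0.088],0],[0.037,[-0.007,0.092,0.088],0],[0.037,[-0.007,0.092,0.088],0]]}}

```text
t: 26.55
tool_pos: [0.6146, 0.2697, 0.0593]
tool_rot: [-0.076, 3.136, 0.009]
force: [0.5, -0.6, -0.2]
grip_width: 0.436
```

Run:
```python
from h import *
tilt();go((.6155,.2703,-.0005),92.8)
```

```text
toolz [ 0.0043  0.0056 -1.    ] F [ 0.5 -0.6 -0.2] w 37.2
shift [-0.0007  0.0003  0.0598] turn -0.0 | x-axis yaw -177.2 jaw 92.8 q6 0.27 tcp [0.6146 0.2697 0.0593]
```

Call:
{"op": "send_rows", "data": {"commands": [[0.037,[-0.0007,0,0.03],0],[0.037,[-0.0007,0,0.05],0],[0.037,[-0.0007,0,0.057],0],[0.037,[-0.0007,0,0.0593],0],[0.037,[-0.0007,0,0.0593],0],[0.015,[-0.0007,0,0.0593],0],[0.015,[-0.0007,0,0.0593],0],[0.015,[-0.0007,0,0.0593],0],[0.015,[-0.0007,0,0.0593],0],[0.015,[-0.0007,0,0.0593],0]], "squeeze": 50}}

```text
t: 27.38
tool_pos: [0.6176, 0.2705, 0.0024]
tool_rot: [-0.076, 3.132, 0.01]
force: [-0.5, -0.4, 6.0]
grip_width: 0.28
```

Call:
{"op": "send_rows", "data": {"commands": [[0.015,[0,0,-0.005],0],[0.015,[0,0,-0.03],0],[0.015,[0,0,-0.07],0],[0.015,[0,0,-0.11],0],[0.015,[0.01,-0.04,-0.13],0],[0.015,[0.015,-0.08,-0.13],0],[0.015,[0.015,-0.12,-0.13],0],[0.015,[0.015,-0.16,-0.13],0],[0.015,[0.015,-0.2,-0.13],0],[0.015,[0.015,-0.24,-0.13],0],[0.015,[0.015,-0.26,-0.13],0],[0.015,[0.015,-0.26,-0.13],0]]}}

```text
t: 28.38
tool_pos: [0.6141, 0.0048, 0.1308]
tool_rot: [-0.068, 3.132, 0.007]
force: [-0.4, 0.9, -1.9]
grip_width: 0.277
```

Run:
```python
from h import *
tilt()
u=np.array([.998,.0628]);v=np.array([-.0628,.998]);F=np.array([.6313,-.2419])
go((*(F-.0225*u+.04*v),.06),93.6)
```

```text
toolz [ 0.0085  0.0046 -1.    ] F [-0.4  0.9 -1.9] w 23.7
shift [ 0.0174 -0.2079  0.0698] turn -1.1 | x-axis yaw -177.5 jaw 92.5 q6 -0.14 tcp [0.6141 0.0048 0.1308]
```

Call:
{"op": "send_rows", "data": {"commands": [[0.015,[0.0174,-0.208,0],-1.1],[0.015,[0.0174,-0.208,0],-1.1],[0.015,[0.0174,-0.208,0],-1.1],[0.015,[0.0174,-0.208,0],-1.1],[0.015,[0.0174,-0.208,0],-1.1],[0.015,[0.0174,-0.208,0.02],-1.1],[0.015,[0.0174,-0.208,0.05],-1.1],[0.015,[0.0174,-0.208,0.07],-1.1],[0.015,[0.0174,-0.208,0.07],-1.1],[0.015,[0.0174,-0.208,0.07],-1.1]]}}

```text
t: 29.22
tool_pos: [0.6047, -0.202, 0.0583]
tool_rot: [-0.099, 3.135, 0.01]
force: [-0.5, -0.2, -0.4]
grip_width: 0.278
```

Run:
```python
from h import *
tilt()
u=np.array([.998,.0628]);v=np.array([-.0628,.998]);F=np.array([.6313,-.2419])
go((*(F-.0225*u+.04*v),.0114),93.6)
```

```text
toolz [ 0.0046  0.0067 -1.    ] F [-0.5 -0.2 -0.4] w 23.7
shift [-0.0013 -0.0018  0.0469] turn 0.0 | x-axis yaw -176.4 jaw 93.6 q6 -0.49 tcp [ 0.6047 -0.202   0.0583]
```

Call:
{"op": "send_rows", "data": {"commands": [[0.015,[-0.0013,-0.0018,0.025],0],[0.015,[-0.0013,-0.0018,0.04],0],[0.015,[-0.0013,-0.0018,0.045],0],[0.015,[-0.0013,-0.0018,0.0475],0],[0.015,[-0.0013,-0.0018,0.0475],0],[0.015,[-0.0013,-0.0018,0.0475],0]]}}

```text
t: 29.72
tool_pos: [0.6078, -0.2037, 0.0126]
tool_rot: [-0.099, 3.132, 0.008]
force: [-0.8, 0.3, 0.4]
grip_width: 0.276
```

Call:
{"op": "send_rows", "data": {"commands": [[0.015,[0,0,0.0008],0],[0.015,[0,0,0.0008],0],[0.015,[-0.003,0,0.0008],0],[0.015,[-0.006,0,0.0008],0],[0.015,[-0.009,0,0.0008],0],[0.015,[-0.011,0,0.0008],0],[0.015,[-0.011,0,0.0008],0]], "squeeze": 25}}

```text
t: 30.3
tool_pos: [0.6191, -0.2031, 0.0119]
tool_rot: [-0.1, 3.133, 0.008]
force: [0.2, -0.3, -1.3]
grip_width: 0.277
```

Call:
{"op": "send_rows", "data": {"commands": [[0.015,[0.001,0,0.001],0],[0.015,[0.001,0,0.0016],0],[0.015,[0.001,0,0.0016],0],[0.015,[-0.001,0,0.0016],0],[0.015,[-0.003,0,0.0016],0],[0.015,[-0.005,0,0.0016],0],[0.015,[-0.005,0,0.0016],0]]}}

```text
t: 30.88
tool_pos: [0.6191, -0.2031, 0.0105]
tool_rot: [0.098, -3.137, -0.006]
force: [-12.3, -1.5, 11.7]
grip_width: 0.275
```

Call:
{"op": "send_rows", "data": {"commands": [[0.038,[0,0,0],0],[0.038,[0,0,0],0],[0.038,[0,0,0],0],[0.038,[0,0,-0.02],0],[0.038,[0,0,-0.05],0],[0.038,[0,0,-0.09],0],[0.038,[0.01,0,-0.13],0],[0.038,[0.01,0.0,-0.14],0],[0.038,[0.01,0.0,-0.14],0],[0.038,[0.01,0.0,-0.14],0]]}}

```text
t: 31.72
tool_pos: [0.6107, -0.2045, 0.1513]
tool_rot: [0.099, -3.14, -0.005]
force: [-0.6, 0.7, -1.2]
grip_width: 0.446
```

```bash
python3 rail.py w13.png
python3 - <<'E'
from h import *
go((.609,.3223,.13),98.7)
E
```

```text
toolz [-3.0e-04  3.1e-03 -1.0e+00] F [-0.6  0.7 -1.2] w 38.1
shift [-0.0327  0.5252  0.0219] turn -5.1 | x-axis yaw -176.4 jaw 93.6 q6 -0.49 tcp [ 0.6094 -0.204   0.1495]
```

Moving to the third block.

Call:
{"op": "send_rows", "data": {"commands": [[0.037,[-0.033,0.525,0],-5.1],[0.037,[-0.033,0.525,0],-5.1],[0.037,[-0.033,0.525,0],-5.1],[0.037,[-0.033,0.525,0],-5.1],[0.037,[-0.033,0.525,0],-5.1],[0.037,[-0.033,0.525,0],-5.1],[0.037,[-0.033,0.525,0],-5.1],[0.037,[-0.033,0.525,0],-5.1],[0.037,[-0.033,0.525,0],-5.1],[0.037,[-0.033,0.525,0],-5.1],[0.037,[-0.033,0.525,0],-5.1],[0.037,[-0.033,0.525,0],-5.1]]}}

```text
t: 32.77
tool_pos: [0.6073, 0.2974, 0.1484]
tool_rot: [0.238, -3.124, -0.006]
force: [1.3, -0.4, 0.1]
grip_width: 0.436
```

Run:
```python
from h import *
tilt();go((.609,.3223,.06),98.7)
```

```text
toolz [-0.0084  0.0029 -1.    ] F [ 1.3 -0.4  0.1] w 37.2
shift [-0.0061  0.024   0.0884] turn 0.0 | x-axis yaw -171.3 jaw 98.7 q6 0.21 tcp [0.6073 0.2974 0.1484]
```

Call:
{"op": "send_rows", "data": {"commands": [[0.037,[-0.0066,0.024,0.01],0],[0.037,[-0.0066,0.024,0.05],0],[0.037,[-0.0066,0.024,0.085],0],[0.037,[-0.0066,0.024,0.115],0],[0.037,[-0.0066,0.024,0.135],0],[0.037,[-0.0066,0.024,0.145],0],[0.037,[-0.0066,0.024,0.147],0],[0.037,[-0.0066,0.024,0.147],0],[0.015,[-0.0066,0.024,0.147],0],[0.015,[-0.0066,0.024,0.147],0],[0.015,[-0.0066,0.024,0.147],0],[0.015,[-0.0066,0.024,0.147],0]], "squeeze": 50}}

```text
t: 33.77
tool_pos: [0.6099, 0.3228, 0.0028]
tool_rot: [0.238, -3.127, -0.007]
force: [0.1, -0.1, -1.8]
grip_width: 0.278
```

Call:
{"op": "send_rows", "data": {"commands": [[0.015,[0,0,0],0],[0.015,[0,0,0],0]]}}

```text
t: 33.93
tool_pos: [0.6104, 0.323, 0.0036]
tool_rot: [0.238, -3.128, -0.007]
force: [0.7, 0.2, -1.1]
grip_width: 0.276
```

Run:
```python
from h import *
tilt();go((.60,.15,.135),93.6)
```

```text
toolz [-0.0051  0.0043 -1.    ] F [ 0.7  0.2 -1.1] w 23.6
shift [ 0.0371 -0.1688 -0.1321] turn 5.1 | x-axis yaw -171.3 jaw 98.7 q6 0.24 tcp [0.6104 0.323  0.0036]
```

Call:
{"op": "send_rows", "data": {"commands": [[0.015,[0,0,-0.005],0],[0.015,[0,0,-0.03],0],[0.015,[0,0,-0.07],0],[0.015,[0,0,-0.11],0],[0.015,[0.01,-0.04,-0.13],5.1],[0.015,[0.02,-0.08,-0.13],5.1],[0.015,[0.03,-0.12,-0.13],5.1],[0.015,[0.037,-0.16,-0.13],5.1],[0.015,[0.042,-0.2,-0.13],5.1],[0.015,[0.047,-0.24,-0.13],5.1],[0.015,[0.05,-0.26,-0.13],5.1],[0.015,[0.05,-0.26,-0.13],5.1]]}}

```text
t: 34.93
tool_pos: [0.6011, 0.0534, 0.1331]
tool_rot: [0.09, -3.136, -0.004]
force: [-0.2, -0.2, -1.2]
grip_width: 0.275
```

Run:
```python
from h import *
tilt()
u=np.array([.998,.0628]);v=np.array([-.0628,.998]);F=np.array([.6313,-.2419])
go((*(F-.0225*u+.09*v),.06),93.6)
```

```text
toolz [-0.0044  0.0024 -1.    ] F [-0.2 -0.2 -1.2] w 23.5
shift [ 0.0095 -0.2068  0.0726] turn -0.3 | x-axis yaw -176.7 jaw 93.3 q6 -0.08 tcp [0.6011 0.0534 0.1331]
```

Call:
{"op": "send_rows", "data": {"commands": [[0.015,[0.0095,-0.207,0],-0.3],[0.015,[0.0095,-0.207,0],-0.3],[0.015,[0.0095,-0.207,0],-0.3],[0.015,[0.0095,-0.207,0],-0.3],[0.015,[0.0095,-0.207,0],-0.3],[0.015,[0.0095,-0.207,0.02],-0.3],[0.015,[0.0095,-0.207,0.05],-0.3],[0.015,[0.0095,-0.207,0.0726],-0.3],[0.015,[0.0095,-0.207,0.0726],-0.3],[0.015,[0.0095,-0.207,0.0726],-0.3]]}}

```text
t: 35.77
tool_pos: [0.6017, -0.1525, 0.0589]
tool_rot: [0.099, -3.132, -0.007]
force: [-0.3, -0.5, -1.6]
grip_width: 0.277
```

Run:
```python
from h import *
tilt()
u=np.array([.998,.0628]);v=np.array([-.0628,.998]);F=np.array([.6313,-.2419])
go((*(F-.0225*u+.09*v),.0125),93.6)
```

```text
toolz [-0.0079  0.0039 -1.    ] F [-0.3 -0.5 -1.6] w 23.6
shift [-0.0018 -0.0012  0.0464] turn 0.0 | x-axis yaw -176.4 jaw 93.6 q6 -0.42 tcp [ 0.6017 -0.1525  0.0589]
```

Call:
{"op": "send_rows", "data": {"commands": [[0.015,[-0.002,-0.001,0.025],0],[0.015,[-0.002,-0.001,0.04],0],[0.015,[-0.002,-0.001,0.045],0],[0.015,[-0.002,-0.001,0.047],0],[0.015,[-0.002,-0.001,0.0475],0],[0.015,[-0.002,-0.001,0.0475],0]]}}

```text
t: 36.27
tool_pos: [0.6049, -0.1535, 0.0132]
tool_rot: [0.099, -3.135, -0.005]
force: [-0.6, 0.1, -1.0]
grip_width: 0.276
```

Call:
{"op": "send_rows", "data": {"commands": [[0.015,[0,0,0.0008],0],[0.015,[0,0,0.0016],0],[0.015,[0,0,0.0024],0],[0.015,[0,0,0.0024],0],[0.015,[0,0,0.0024],0]]}}

```text
t: 36.68
tool_pos: [0.6049, -0.1535, 0.0109]
tool_rot: [0.099, -3.135, -0.005]
force: [0.1, -0.3, -2.3]
grip_width: 0.276
```

Call:
{"op": "send_rows", "data": {"commands": [[0.015,[0,0,0.0008],0],[0.015,[0,0,0.0012],0],[0.015,[0,0,0.0012],0]]}}

```text
t: 36.93
tool_pos: [0.6049, -0.1535, 0.0107]
tool_rot: [0.099, -3.135, -0.005]
force: [-2.4, 0.7, 5.2]
grip_width: 0.277
```

Call:
{"op": "send_rows", "data": {"commands": [[0.015,[-0.003,0,0],0],[0.015,[-0.006,0,0],0],[0.015,[-0.009,0,0],0],[0.015,[-0.011,0,0],0],[0.015,[-0.011,0,0],0]], "squeeze": 25}}

```text
t: 37.35
tool_pos: [0.6152, -0.153, 0.0107]
tool_rot: [0.099, -3.133, -0.004]
force: [-3.6, 0.2, 4.5]
grip_width: 0.278
```

Call:
{"op": "send_rows", "data": {"commands": [[0.015,[-0.002,0,0],0],[0.015,[-0.004,0,0],0],[0.015,[-0.006,0,0],0],[0.015,[-0.006,0,0],0],[0.015,[-0.006,0,0],0]]}}

```text
t: 37.77
tool_pos: [0.615, -0.153, 0.0108]
tool_rot: [0.098, -3.121, -0.002]
force: [-15.3, -2.1, 14.5]
grip_width: 0.276
```

Firm against the rail. Releasing, then looking at the blocks and the straightedge.

Call:
{"op": "send_rows", "data": {"commands": [[0.038,[0,0,0],0],[0.038,[0,0,0],0],[0.038,[0,0,0],0],[0.038,[0,0,-0.02],0],[0.038,[0,0,-0.05],0],[0.038,[0,0,-0.09],0],[0.038,[0.04,-0.04,-0.13],0],[0.038,[0.06,-0.08,-0.17],0],[0.038,[0.06,-0.08,-0.19],0],[0.038,[0.06,-0.08,-0.19],0],[0.038,[0.06,-0.08,-0.19],0]]}}

```text
t: 38.68
tool_pos: [0.5669, -0.2407, 0.2074]
tool_rot: [0.093, -3.131, 0.007]
force: [1.3, 0.2, 0.4]
grip_width: 0.447
```

```bash
python3 rail.py w14.png
python3 - <<'E'
from h import *
im=cv2.imread("pics/w14.png");st=state();print(st["tool_pos"])
t=grab_frame("top");cv2.imwrite("pics/t14.png",t)
a=cv2.resize(im[110:290,130:430],(800,480),interpolation=cv2.INTER_CUBIC)
cv2.imwrite("pics/w14c.png",a)
E
```

```text
toolz [-0.0094 -0.0049 -0.9999] F [1.3 0.2 0.4] w 38.2
[ 0.56605216 -0.23876035  0.20458456]
```

View pics/w14c.png

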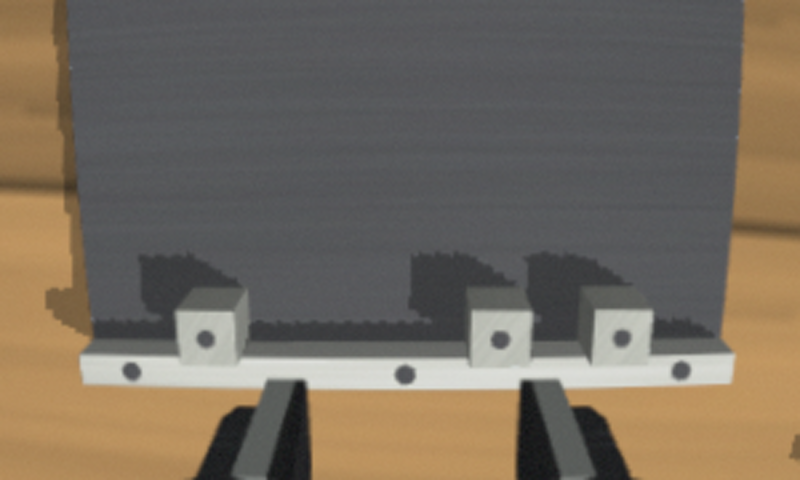

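The three blocks stand at (205,335), (500,335) and (622,335), square against the rail. Now the straightedge.

Run:
```python
from h import *
t=cv2.imread("pics/t14.png")
for c in best(t,(0,0,150),(179,50,255),(538*.7,355*.7),150)[:2]: print("top",cv2.contourArea(c),rect("top",c,.008))
st=state();w=cv2.imread("pics/w14.png")
p=proj("wrist",[[.394,-.254,.008]],st)[0];print(p)
for c in best(w,(0,0,140),(179,50,255),p,800)[:1]: print("wrist",cv2.contourArea(c),rect("wrist",c,.008,st),c.reshape(-1,2).min(0),c.reshape(-1,2).max(0))
go((.394,-.254,.10),None,st)
```

```text
top 384.0 {'c': (629.3, -186.1), 'L': 172.5, 'W': 37.7, 'long_angle': -86.4}
[278.00975198  31.61442054]
wrist 6604.5 {'c': (409.4, -267.6), 'L': 237.4, 'W': 39.9, 'long_angle': -86.0} [163  28] [370  68]
shift [ 0.1699 -0.0063  0.1051] turn None | x-axis yaw -176.5 jaw 93.5 q6 -0.56 tcp [ 0.5649 -0.2372  0.2023]
```

The straightedge has been knocked to about (0.407,-0.269). Hovering over it to remeasure.

Call:
{"op": "send_rows", "data": {"commands": [[0.06,[0.157,-0.022,0.0],89.5],[0.06,[0.157,-0.022,0.0],89.5],[0.06,[0.157,-0.022,0.0],89.5],[0.06,[0.157,-0.022,0.03],89.5],[0.06,[0.157,-0.022,0.06],89.5],[0.06,[0.157,-0.022,0.06],89.5],[0.06,[0.157,-0.022,0.06],89.5],[0.06,[0.157,-0.022,0.06],89.5],[0.06,[0.157,-0.022,0.06],89.5],[0.06,[0.157,-0.022,0.06],89.5],[0.06,[0.157,-0.022,0.06],89.5],[0.06,[0.157,-0.022,0.06],89.5]]}}

```text
t: 39.78
tool_pos: [0.4081, -0.2668, 0.1424]
tool_rot: [-2.063, -2.347, 0.016]
force: [0.5, -0.3, -0.0]
grip_width: 0.705
```

Call:
{"op": "send_rows", "data": {"commands": [[0.06,[0,0,0],4],[0.06,[0,0,0],4],[0.06,[0,0,0],4]]}}

```text
t: 40.03
tool_pos: [0.4076, -0.2652, 0.1405]
tool_rot: [-2.137, -2.275, 0.016]
force: [-0.1, -0.2, 0.3]
grip_width: 0.71
```

Run:
```python
from h import *
tilt();st=state();w=grab_frame("wrist");cv2.imwrite("pics/w15.png",w)
t=grab_frame("top")
p=proj("wrist",[[.4075,-.269,.008]],st)[0]
g=cv2.inRange(cv2.cvtColor(w,cv2.COLOR_BGR2HSV),(0,0,140),(179,50,255))
c=best(w,(0,0,140),(179,50,255),p,800)[0]
print(p,cv2.contourArea(c),rect("wrist",c,.008,st),c.reshape(-1,2).min(0),c.reshape(-1,2).max(0))
# edges: points along bar near TCP
P=onplane("wrist",c.reshape(-1,2),.008,st);a=np.radians(4.0);u=np.array([np.cos(a),np.sin(a)]);v=np.array([-u[1],u[0]])
s=P[:,:2]@u;k=P[:,:2]@v;m=(k>k.min()+.01)&(k<k.max()-.01);print(np.percentile(s[m],[5,25,75,95]).round(4),k.min().round(4),k.max().round(4))
go((.4075,-.269,.02),4.0,st)
```

```text
toolz [-0.0217  0.0059 -0.9997] F [-0.1 -0.2  0.3] w 60.6
[287.34155751 197.05643652] 9297.0 {'c': (411.8, -272.0), 'L': 239.4, 'W': 40.0, 'long_angle': -86.2} [270  74] [313 306]
[0.372  0.3725 0.4113 0.4118] -0.4197 -0.1804
shift [-0.0046  0.0022  0.1204] turn -0.4 | x-axis yaw 93.6 jaw 3.6 q6 0.8 tcp [ 0.4076 -0.2652  0.1405]
```

Run:
```python
from h import *
go((.4115,-.2715,-.012),3.8)
```

```text
shift [-0.0066  0.0063  0.1532] turn -0.3 | x-axis yaw 93.5 jaw 3.5 q6 0.81 tcp [ 0.408  -0.266   0.1413]
```

Call:
{"op": "send_rows", "data": {"commands": [[0.055,[-0.0066,0.0063,0.04],-0.3],[0.055,[-0.0066,0.0063,0.08],-0.3],[0.055,[-0.0066,0.0063,0.115],-0.3],[0.055,[-0.0066,0.0063,0.14],-0.3],[0.055,[-0.0066,0.0063,0.15],-0.3],[0.055,[-0.0066,0.0063,0.153],-0.3],[0.055,[-0.0066,0.0063,0.153],-0.3],[0.055,[-0.0066,0.0063,0.153],-0.3]]}}

```text
t: 40.8
tool_pos: [0.4129, -0.2726, -0.0104]
tool_rot: [-2.135, -2.284, 0.016]
force: [0.7, 0.0, 1.2]
grip_width: 0.645
```

Call:
{"op": "send_rows", "data": {"commands": [[0.055,[0,0,0.002],0],[0.055,[0,0,0.003],0],[0.055,[0,0,0.004],0],[0.055,[0,0,0.004],0]]}}

```text
t: 41.13
tool_pos: [0.4133, -0.273, -0.0137]
tool_rot: [-2.136, -2.285, 0.016]
force: [-0.2, -0.1, -0.3]
grip_width: 0.644
```

Run:
```python
from h import *
tilt();go((.4115,-.2715,-.018),3.8)
```

```text
toolz [-0.0173  0.0019 -0.9998] F [-0.2 -0.1 -0.3] w 55.0
shift [ 0.0016 -0.0017  0.0043] turn 0.1 | x-axis yaw 93.8 jaw 3.9 q6 0.8 tcp [ 0.4133 -0.273  -0.0137]
```

Call:
{"op": "send_rows", "data": {"commands": [[0.05,[0.0016,-0.0017,0.002],0],[0.05,[0.0016,-0.0017,0.004],0],[0.05,[0.0016,-0.0017,0.005],0],[0.05,[0.0016,-0.0017,0.005],0]]}}

```text
t: 41.47
tool_pos: [0.411, -0.2711, -0.0191]
tool_rot: [-2.135, -2.284, 0.016]
force: [0.1, 0.8, -0.1]
grip_width: 0.584
```

Call:
{"op": "send_rows", "data": {"commands": [[0.05,[0,0,0.002],0],[0.05,[0,0,0.003],0],[0.05,[0,0,0.003],0]]}}

```text
t: 41.72
tool_pos: [0.4107, -0.2709, -0.0224]
tool_rot: [-2.135, -2.284, 0.016]
force: [-0.3, 0.6, -0.7]
grip_width: 0.586
```

Call:
{"op": "send_rows", "data": {"commands": [[0.05,[0,0,0.002],0],[0.05,[0,0,0.0025],0],[0.05,[0,0,0.0025],0]]}}

```text
t: 41.97
tool_pos: [0.4105, -0.2708, -0.0252]
tool_rot: [-2.135, -2.283, 0.016]
force: [0.4, 0.0, 0.2]
grip_width: 0.587
```

Call:
{"op": "send_rows", "data": {"commands": [[0.02,[0,0,0],0],[0.02,[0,0,0],0],[0.02,[0,0,0],0],[0.02,[0,0,0],0],[0.02,[0,0,0],0]], "squeeze": 80}}

```text
t: 42.38
tool_pos: [0.411, -0.2708, -0.0245]
tool_rot: [-2.135, -2.284, 0.015]
force: [-0.8, 2.5, 5.4]
grip_width: 0.43
```

Call:
{"op": "send_rows", "data": {"commands": [[0.02,[0,0,-0.005],0],[0.02,[0,0,-0.02],0],[0.02,[0,0,-0.04],0],[0.02,[0,0,-0.06],0],[0.02,[0,0,-0.06],0],[0.02,[0,0,-0.06],0]], "squeeze": 100}}

```text
t: 42.88
tool_pos: [0.4125, -0.2714, 0.0356]
tool_rot: [-2.136, -2.285, 0.015]
force: [-0.1, -0.5, -6.0]
grip_width: 0.417
```

Run:
```python
from h import *
tilt();st=state();w=grab_frame("wrist");cv2.imwrite("pics/w16.png",w)
u=np.array([.998,.0628]);v=np.array([-.0628,.998]);F=np.array([.634,-.2396])
c=best(w,(0,0,130),(179,50,255),(290,230),800)[0]
print(cv2.contourArea(c),rect("wrist",c,st["tool_pos"][2]+.0325,st))
go((*(F-.052*u-.005*v),.06),3.6,st)
```

```text
toolz [-0.0166  0.0022 -0.9999] F [-0.1 -0.5 -6. ] w 35.6
24454.0 {'c': (410.1, -231.4), 'L': 157.0, 'W': 39.9, 'long_angle': -86.1}
shift [ 0.0121  0.1707 -0.0272] turn 0.3 | x-axis yaw 93.9 jaw 3.9 q6 0.8 tcp [ 0.4125 -0.2714  0.0356]
```

View pics/w16.png

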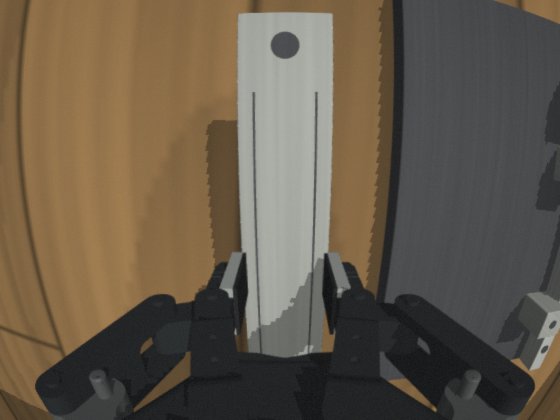

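Gripped: the bar (285,190) hangs level between the pads, with a 6 N load. Carrying it to the plate.

Call:
{"op": "send_rows", "data": {"commands": [[0.02,[0.012,0.03,-0.03],0.3],[0.02,[0.012,0.06,-0.03],0.3],[0.02,[0.012,0.09,-0.03],0.3],[0.02,[0.012,0.12,-0.03],0.3],[0.02,[0.012,0.15,-0.027],0.3],[0.02,[0.012,0.17,-0.027],0.3],[0.02,[0.012,0.17,-0.027],0.3],[0.02,[0.012,0.17,-0.027],0.3],[0.02,[0.012,0.17,-0.027],0.3]]}}

```text
t: 43.68
tool_pos: [0.5782, -0.2461, 0.0559]
tool_rot: [-2.136, -2.274, 0.018]
force: [-0.4, -0.9, -5.9]
grip_width: 0.418
```

Run:
```python
from h import *
tilt()
u=np.array([.998,.0628]);v=np.array([-.0628,.998]);F=np.array([.634,-.2396])
go((*(F-.052*u-.005*v),-.001),3.6)
```

```text
toolz [-0.0238  0.0064 -0.9997] F [-0.4 -0.9 -5.9] w 35.7
shift [-0.0025  0.0054  0.0568] turn -0.0 | x-axis yaw 93.6 jaw 3.6 q6 1.01 tcp [ 0.5782 -0.2461  0.0559]
```

Call:
{"op": "send_rows", "data": {"commands": [[0.02,[-0.0025,0.004,0.025],0],[0.02,[-0.0025,0.0054,0.045],0],[0.02,[-0.0025,0.0054,0.054],0],[0.02,[-0.0025,0.0054,0.057],0],[0.02,[-0.0025,0.0054,0.057],0],[0.02,[-0.0025,0.0054,0.057],0]]}}

```text
t: 44.18
tool_pos: [0.5825, -0.2482, -0.0006]
tool_rot: [-2.137, -2.274, 0.018]
force: [0.8, -0.7, -5.7]
grip_width: 0.42
```

Call:
{"op": "send_rows", "data": {"commands": [[0.02,[0,0,0.001],0],[0.02,[0,0,0.002],0],[0.02,[0,0,0.003],0],[0.02,[0,0,0.003],0]]}}

```text
t: 44.52
tool_pos: [0.5827, -0.2483, -0.0031]
tool_rot: [-2.138, -2.274, 0.018]
force: [0.7, 0.4, -5.6]
grip_width: 0.421
```

Run:
```python
from h import *
tilt()
u=np.array([.998,.0628]);v=np.array([-.0628,.998]);F=np.array([.634,-.2396])
st=state();d=st["tool_pos"][:2]-F;print("u,k",d@u,d@v,st["tool_pos"][2]);go((*(F-.052*u-.005*v),-.005),3.6)
```

```text
toolz [-0.0224  0.0056 -0.9997] F [ 0.7  0.4 -5.6] w 36.0
u,k -0.051753021726350025 -0.0054968991036149625 -0.003145687507676999
shift [ 0.0005 -0.0002  0.0019] turn -0.1 | x-axis yaw 93.5 jaw 3.5 q6 1.01 tcp [ 0.5827 -0.2483 -0.0031]
```

Call:
{"op": "send_rows", "data": {"commands": [[0.02,[0,0,0.001],0],[0.02,[0,0,0.0018],0],[0.02,[0,0,0.0018],0]]}}

```text
t: 44.77
tool_pos: [0.5829, -0.2484, -0.0042]
tool_rot: [-2.138, -2.275, 0.017]
force: [-1.5, 0.2, -0.9]
grip_width: 0.421
```

Call:
{"op": "send_rows", "data": {"commands": [[0.05,[0,0,0],0],[0.05,[0,0,0],0],[0.05,[0,0,0],0],[0.05,[0,0,0],0],[0.05,[0,0,-0.02],0],[0.05,[0,0,-0.05],0],[0.05,[0,0,-0.08],0],[0.02,[0,-0.03,-0.1],0],[0.0,[0,-0.06,-0.1],0],[0.0,[0,-0.06,-0.1],0],[0.0,[0,-0.06,-0.1],0]]}}

```text
t: 45.68
tool_pos: [0.5243, -0.2527, 0.0977]
tool_rot: [-2.14, -2.274, 0.017]
force: [0.8, -0.7, 0.0]
grip_width: 0.017
```

Run:
```python
from h import *
tilt();st=state()
w=grab_frame("wrist");cv2.imwrite("pics/w17.png",w)
t=grab_frame("top");cv2.imwrite("pics/t17.png",t)
u=np.array([.998,.0628]);v=np.array([-.0628,.998]);F=np.array([.634,-.2396])
d=st["tool_pos"][:2]-F;print("u,k",d@u,d@v)
p=proj("wrist",[[*(F-.052*u-.005*v),.028]],st)[0]
for c in best(w,(0,0,130),(179,60,255),p,800)[:1]:
    P=onplane("wrist",c.reshape(-1,2),.028,st)[:,:2]-F;print(p,cv2.contourArea(c),rect("wrist",c,.028,st));s=P@u;k=P@v;print(s.min(),s.max(),k.min(),k.max())
go((*(F-.095*u-.005*v),.06),None,st)
```

```text
toolz [-0.0213  0.0051 -0.9998] F [ 0.8 -0.7  0. ] w 1.4
u,k -0.11025706245725302 -0.0061587916193541845
[361.45538026 211.09738533] 10994.5 {'c': (582.4, -230.8), 'L': 201.7, 'W': 40.1, 'long_angle': -86.6}
-0.07132612746206611 -0.031015376373964815 -0.08881099740378973 0.11293197061382246
shift [0.001  0.016  0.0373] turn None | x-axis yaw 93.5 jaw 3.5 q6 0.95 tcp [ 0.5243 -0.2527  0.0977]
```

Call:
{"op": "send_rows", "data": {"commands": [[0.0,[0,0,0.03],0],[0.0,[0,0,0.06],0],[0.0,[0,0,0.08],0],[0.0,[0,0,0.088],0],[0.0,[0,0,0.0925],0],[0.0,[0,0,0.0925],0],[0.0,[0,0.008,0.0925],0],[0.0,[0,0.015,0.0925],0],[0.0,[0,0.015,0.0925],0]]}}

```text
t: 46.53
tool_pos: [0.5426, -0.2527, 0.0062]
tool_rot: [-2.142, -2.28, 0.014]
force: [0.4, -0.2, 0.1]
grip_width: -0.0
```

Run:
```python
from h import *
tilt();st=state()
u=np.array([.998,.0628]);v=np.array([-.0628,.998]);F=np.array([.634,-.2396])
d=st["tool_pos"][:2]-F;print("u,k",d@u,d@v,st["tool_pos"][2])
w=grab_frame("wrist");cv2.imwrite("pics/w18.png",w)
```

```text
toolz [-0.0159  0.0025 -0.9999] F [ 0.4 -0.2  0.1] w -0.0
u,k -0.09204880253415947 -0.007330608747820682 0.0062276516517808245
```

Call:
{"op": "send_rows", "data": {"commands": [[0.0,[0,0.002,0],0],[0.0,[0,0.004,0],0],[0.0,[0,0.006,0],0],[0.0,[0,0.008,0],0],[0.0,[0,0.008,0],0]]}}

```text
t: 47.0
tool_pos: [0.5499, -0.252, 0.0059]
tool_rot: [-2.141, -2.279, 0.015]
force: [-0.2, -0.0, -0.7]
grip_width: -0.001
```

Call:
{"op": "send_rows", "data": {"commands": [[0.0,[0,0.002,0],0],[0.0,[0,0.004,0],0],[0.0,[0,0.006,0],0],[0.0,[0,0.006,0],0]]}}

```text
t: 47.33
tool_pos: [0.5564, -0.2517, 0.0058]
tool_rot: [-2.141, -2.28, 0.015]
force: [0.5, -1.0, -0.2]
grip_width: 0.001
```

Call:
{"op": "send_rows", "data": {"commands": [[0.0,[0,-0.006,-0.001],0],[0.0,[0,-0.012,-0.001],0],[0.0,[0,-0.014,-0.001],0],[0.0,[0,-0.014,0.002],0],[0.0,[0,-0.014,0.004],0],[0.0,[0,-0.014,0.004],0],[0.0,[0,-0.014,0.004],0]]}}

```text
t: 47.92
tool_pos: [0.5422, -0.2525, 0.0017]
tool_rot: [-2.141, -2.279, 0.015]
force: [-0.4, -0.6, 0.0]
grip_width: -0.001
```

Call:
{"op": "send_rows", "data": {"commands": [[0.0,[0,0,0.0015],0],[0.0,[0,0,0.003],0],[0.0,[0,0,0.003],0]]}}

```text
t: 48.17
tool_pos: [0.542, -0.2523, -0.0016]
tool_rot: [-2.14, -2.279, 0.015]
force: [0.2, 0.3, -0.2]
grip_width: -0.004
```

Call:
{"op": "send_rows", "data": {"commands": [[0.0,[0,0,0.0015],0],[0.0,[0,0,0.003],0],[0.0,[0,0,0.003],0]]}}

```text
t: 48.42
tool_pos: [0.5417, -0.2521, -0.005]
tool_rot: [-2.14, -2.279, 0.015]
force: [0.1, 0.1, 0.2]
grip_width: -0.001
```

Call:
{"op": "send_rows", "data": {"commands": [[0.0,[0,0,0.001],0],[0.0,[0,0,0.002],0],[0.0,[0,0,0.002],0],[0.0,[0,0.004,0.002],0],[0.0,[0,0.008,0.002],0],[0.0,[0,0.012,0.002],0],[0.0,[0,0.012,0.002],0]]}}

```text
t: 49.0
tool_pos: [0.5513, -0.2517, -0.0064]
tool_rot: [-2.139, -2.276, 0.022]
force: [-6.6, -0.4, 9.6]
grip_width: 0.002
```

Call:
{"op": "send_rows", "data": {"commands": [[0.0,[0,0.003,0],0],[0.0,[0,0.005,0],0],[0.0,[0,0.005,0],0]]}}

```text
t: 49.25
tool_pos: [0.5523, -0.2516, -0.0063]
tool_rot: [-2.136, -2.271, 0.032]
force: [-8.6, -1.7, 8.2]
grip_width: -0.0
```

Call:
{"op": "send_rows", "data": {"commands": [[0.0,[0,-0.006,-0.0015],0],[0.0,[0,-0.006,-0.002],0],[0.0,[0,-0.006,-0.002],0],[0.0,[0,-0.006,-0.002],0]]}}

```text
t: 49.58
tool_pos: [0.5469, -0.2521, -0.004]
tool_rot: [-2.137, -2.272, 0.032]
force: [0.9, -0.0, 0.5]
grip_width: -0.0
```

Run:
```python
from h import *
tilt();st=state()
u=np.array([.998,.0628]);v=np.array([-.0628,.998]);F=np.array([.634,-.2396])
d=st["tool_pos"][:2]-F;print("u,k",d@u,d@v,st["tool_pos"][2])
w=grab_frame("wrist");cv2.imwrite("pics/w19.png",w)
for c in best(w,(0,0,130),(179,60,255),(330,200),2000)[:2]:
    P=onplane("wrist",c.reshape(-1,2),.028,st)[:,:2]-F;s=P@u;k=P@v;m=(k>.03)&(k<.08);print(cv2.contourArea(c),rect("wrist",c,.028,st),np.percentile(s[m],[5,25,75,95]).round(4))
```

```text
toolz [-3.030e-02  7.000e-04 -9.995e-01] F [ 0.9 -0.   0.5] w -0.0
u,k -0.08767914730621384 -0.006993329302022369 -0.004008573480585996
20522.5 {'c': (581.5, -197.9), 'L': 136.4, 'W': 39.9, 'long_angle': -87.0} [-0.0692 -0.0689 -0.0614 -0.0368]
12718.5 {'c': (630.8, -201.4), 'L': 190.2, 'W': 49.1, 'long_angle': -86.4} [-0.0208 -0.0126  0.0231  0.0236]
```

Call:
{"op": "send_rows", "data": {"commands": [[0.0,[0,0.003,0],0],[0.0,[0,0.005,0],0],[0.0,[0,0.007,0],0],[0.0,[0,0.009,0],0],[0.0,[0,0.009,0],0]]}}

```text
t: 50.05
tool_pos: [0.5567, -0.2516, -0.0043]
tool_rot: [-2.136, -2.273, 0.031]
force: [0.6, 0.2, 0.4]
grip_width: 0.0
```

Call:
{"op": "send_rows", "data": {"commands": [[0.0,[0,0.002,0],0],[0.0,[0,0.003,0],0],[0.0,[0,0.003,0],0]]}}

```text
t: 50.3
tool_pos: [0.558, -0.2513, -0.0045]
tool_rot: [-2.135, -2.271, 0.035]
force: [-5.8, -0.1, 3.2]
grip_width: -0.0
```

Call:
{"op": "send_rows", "data": {"commands": [[0.0,[0,0.002,0],0],[0.0,[0,0.004,0],0],[0.0,[0,0.005,0],0],[0.0,[0,0.005,0],0]]}}

```text
t: 50.63
tool_pos: [0.5607, -0.2511, -0.0045]
tool_rot: [-2.133, -2.268, 0.041]
force: [-7.2, -0.4, 6.8]
grip_width: -0.001
```

Call:
{"op": "send_rows", "data": {"commands": [[0.0,[0,0.002,0],0],[0.0,[0,0.004,0],0],[0.0,[0,0.005,0],0],[0.0,[0,0.005,0],0]]}}

```text
t: 50.97
tool_pos: [0.5615, -0.251, -0.0045]
tool_rot: [-2.131, -2.263, 0.051]
force: [-11.1, -0.7, 9.6]
grip_width: -0.002
```

Call:
{"op": "send_rows", "data": {"commands": [[0.0,[0,-0.004,0],0],[0.0,[0,-0.008,-0.002],0],[0.0,[0,-0.03,-0.03],0],[0.0,[0,-0.04,-0.07],0],[0.0,[0,-0.04,-0.11],0],[0.0,[0,-0.04,-0.15],0],[0.0,[0,-0.04,-0.15],0],[0.0,[0,-0.04,-0.15],0]]}}

```text
t: 51.63
tool_pos: [0.5319, -0.2548, 0.1512]
tool_rot: [-2.137, -2.27, 0.047]
force: [-0.4, -0.2, -1.8]
grip_width: 0.003
```

Run:
```python
from h import *
tilt();st=state()
w=grab_frame("wrist");cv2.imwrite("pics/w20.png",w)
u=np.array([.998,.0628]);v=np.array([-.0628,.998]);F=np.array([.634,-.2396])
print(proj("wrist",[[*(F-.045*u),.028],[*(F-.0125*u+.04*v),.052],[*(F-.0125*u-.08*v),.052]],st).round(0).tolist(),st["tool_pos"])
P=proj("wrist",[[*(F-.07*u-.12*v),.028],[*(F+.01*u+.12*v),.04]],st)
x0,y0=np.maximum(P.min(0).astype(int)-40,0);x1,y1=P.max(0).astype(int)+40
print(x0,y0,x1,y1)
c=w[y0:y1,x0:x1];f=min(800/c.shape[1],600/c.shape[0]);cv2.imwrite("pics/w20c.png",cv2.resize(c,None,fx=f,fy=f,interpolation=cv2.INTER_CUBIC))
```

```text
toolz [-0.0379 -0.0053 -0.9993] F [-0.4 -0.2 -1.8] w 0.2
[[352.0, 186.0], [396.0, 147.0], [384.0, 274.0]] [ 0.53185744 -0.25482573  0.15116039]
280 18 457 337
```

View pics/w20c.png

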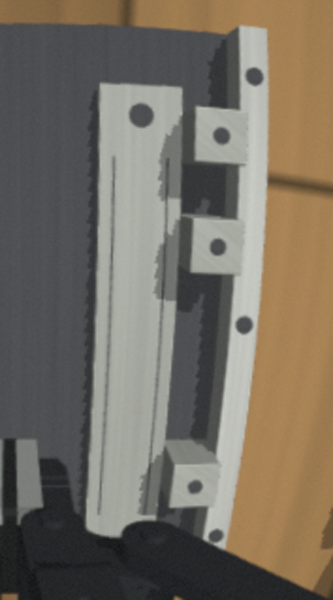

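The bar lies in front of the blocks, with its far edge running (183,87)–(160,520). Block fronts are at x≈195, 190 and 168; a small gap may remain at the top block. Checking in numbers.

```bash
cat > gap.py <<'E'
from h import *
import sys
st=state();w=grab_frame("wrist");cv2.imwrite("pics/"+sys.argv[1],w)
u=np.array([.998,.0628]);v=np.array([-.0628,.998]);F=np.array([.634,-.2396])
g=cv2.cvtColor(w,cv2.COLOR_BGR2GRAY).astype(np.float32)
S=np.arange(-.085,.002,.0004)
def prof(k,z):   # mean grey along u, averaged over 6 mm of k, at height z
    r=0
    for dk in (-.004,-.002,0,.002,.004):
        P=np.array([[*(F+s*u+(k+dk)*v),z] for s in S]);p=proj("wrist",P,st).astype(np.float32)
        r=r+cv2.remap(g,p[:,0].reshape(1,-1),p[:,1].reshape(1,-1),cv2.INTER_LINEAR)[0]
    return r/5
def edge(k,z,lo,hi,sign):
    d=np.gradient(cv2.GaussianBlur(prof(k,z).reshape(1,-1),(9,1),0)[0])*sign
    m=(S>lo)&(S<hi);return round(float(S[m][np.argmax(d[m])]*1000),1)
for k in (-.085,-.055,-.03,-.005,.015,.065,.105):
    print("bar k",k,"rear",edge(k,.028,-.08,-.058,1),"front",edge(k,.028,-.04,-.015,-1))
for k in (-.08,.04,.09): print("block",k,"front top edge",edge(k,.052,-.033,-.018,1),"rear",edge(k,.052,-.006,.002,-1))
for k in (-.03,.015): print("rail front",edge(k,.04,-.006,.002,1))
E
python3 gap.py w21.png
```

```text
bar k -0.085 rear -65.8 front -33.8
bar k -0.055 rear -65.8 front -25.4
bar k -0.03 rear -65.4 front -25.4
bar k -0.005 rear -65.8 front -25.4
bar k 0.015 rear -65.4 front -25.4
bar k 0.065 rear -65.4 front -25.4
bar k 0.105 rear -65.4 front -25.4
block -0.08 front top edge -25.4 rear -4.2
block 0.04 front top edge -25.4 rear -5.4
block 0.09 front top edge -25.0 rear -4.6
rail front -0.2
rail front -0.2
```

Bar front edge −25.4 mm, block fronts −25.0 to −25.4 mm from the rail, and bar parallel: flush. Now to shut the lid.

Run:
```python
from h import *
s=.7
for z in (.0,.08): print("bottle",onplane("top",[[242*s,145*s]],z)[:,:2].round(3))
tilt();go((.54,.215,.20),93.2)
```

```text
bottle [[0.808 0.314]]
bottle [[0.782 0.296]]
toolz [-4.600e-02 -9.000e-04 -9.989e-01] F [ 0.3  0.4 -0.6] w 0.4
shift [ 0.4665  0.0372 -0.0541] turn -89.7 | x-axis yaw 93.5 jaw 3.5 q6 0.97 tcp [ 0.5286 -0.253   0.1468]
```

Call:
{"op": "send_rows", "data": {"commands": [[0.0,[0,0,-0.04],-7],[0.0,[0.467,0.037,-0.054],-89.7],[0.0,[0.467,0.037,-0.054],-89.7],[0.0,[0.467,0.037,-0.054],-89.7],[0.0,[0.467,0.037,-0.054],-89.7],[0.0,[0.467,0.037,-0.054],-89.7],[0.0,[0.467,0.037,-0.054],-89.7],[0.0,[0.467,0.037,-0.054],-89.7],[0.0,[0.467,0.037,-0.054],-89.7],[0.0,[0.467,0.037,-0.054],-89.7],[0.0,[0.467,0.037,-0.054],-89.7],[0.0,[0.467,0.037,-0.054],-89.7]]}}

```text
t: 52.73
tool_pos: [0.5378, 0.207, 0.1971]
tool_rot: [-0.011, -3.092, 0.003]
force: [1.1, -0.9, -0.4]
grip_width: -0.003
```

Run:
```python
from h import *
tilt();go((.718,.215,.20),93.2)
```

```text
toolz [-0.05   -0.0016 -0.9987] F [ 1.1 -0.9 -0.4] w -0.2
shift [-0.1798  0.0092 -0.012 ] turn -3.6 | x-axis yaw 179.6 jaw 89.6 q6 0.26 tcp [0.5378 0.207  0.1971]
```

Call:
{"op": "send_rows", "data": {"commands": [[0.0,[-0.04,0.0,-0.003],-3.6],[0.0,[-0.08,0.009,-0.006],-3.6],[0.0,[-0.12,0.009,-0.008],-3.6],[0.0,[-0.16,0.009,-0.011],-3.6],[0.0,[-0.184,0.009,-0.012],-3.6],[0.0,[-0.184,0.009,-0.012],-3.6],[0.0,[-0.184,0.009,-0.012],-3.6],[0.0,[-0.184,0.009,-0.012],-3.6]]}}

```text
t: 53.4
tool_pos: [0.7205, 0.2146, 0.1973]
tool_rot: [0.086, -3.086, 0.001]
force: [0.0, 0.2, -0.0]
grip_width: -0.002
```

Run:
```python
from h import *
tilt();st=state();go((.722,.215,.092),93.2,st)
w=grab_frame("wrist");cv2.imwrite("pics/w22.png",w)
h=np.array([.671,.2494,.048]);a=1.77
v=np.array([-np.sin(np.radians(3.2)),np.cos(np.radians(3.2)),0]);uu=np.array([v[1],-v[0],0])
top=h+uu*(-.096*np.cos(a))+np.array([0,0,.096*np.sin(a)])
print(top,proj("wrist",[top,top+.12*v,top-.12*v,h],st).round(0).tolist())
cs=best(w,(20,100,40),(35,255,255),None,300)
for c in cs[:4]: print(cv2.contourArea(c),cv2.boxPoints(cv2.minAreaRect(c)).round(0).tolist())
```

```text
toolz [-0.0547 -0.0022 -0.9985] F [ 0.   0.2 -0. ] w -0.2
shift [-0.0073  0.0002  0.1051] turn 0.0 | x-axis yaw -176.8 jaw 93.2 q6 0.14 tcp [0.7205 0.2146 0.1973]
[0.6899677  0.25046046 0.14210155] [[336.0, 182.0], [478.0, 185.0], [172.0, 183.0], [321.0, 149.0]]
32813.5 [[171.0, 191.0], [172.0, 50.0], [477.0, 52.0], [476.0, 193.0]]
```

Call:
{"op": "send_rows", "data": {"commands": [[0.0,[-0.003,0,0.04],0],[0.0,[-0.005,0,0.075],0],[0.0,[-0.007,0,0.095],0],[0.0,[-0.0073,0,0.105],0],[0.0,[-0.0073,0,0.105],0],[0.0,[-0.0073,0,0.105],0]]}}

```text
t: 53.95
tool_pos: [0.7214, 0.2151, 0.0938]
tool_rot: [0.087, -3.087, 0.001]
force: [0.2, 0.2, 1.0]
grip_width: -0.002
```

Run:
```python
from h import *
tilt();st=state();M=R.from_rotvec(st["tool_rot"]).as_matrix();T=st["tool_pos"];print(T)
for x,z in ((31,73),(17,75),(-9,72),(-32,61),(-51,42),(-59,25),(-64,6)):
    W=np.array([.671+x/1000,T[1],.048+z/1000-.028]);print((x,z),(M.T@(W-T)).round(4))
```

```text
toolz [-0.0536 -0.002  -0.9986] F [0.2 0.2 1. ] w -0.2
[0.72140496 0.21512849 0.0937812 ]
(31, 73) [0.0193 0.0011 0.0018]
(17, 75) [0.0334 0.0019 0.0006]
(-9, 72) [0.0591 0.0034 0.005 ]
(-32, 61) [0.0815 0.0046 0.0172]
(-51, 42) [0.0994 0.0057 0.0372]
(-59, 25) [0.1065 0.0061 0.0546]
(-64, 6) [0.1104 0.0064 0.0738]
```

Call:
{"op": "send_rows", "data": {"commands": [[0.0,[0.01,0,0.001],0],[0.0,[0.019,0,0.002],0],[0.0,[0.027,0,0.001],0],[0.0,[0.034,0,0.001],0],[0.0,[0.042,0,0.002],0],[0.0,[0.05,0,0.003],0],[0.0,[0.059,0,0.005],0],[0.0,[0.067,0,0.009],0],[0.0,[0.075,0,0.013],0],[0.0,[0.082,0,0.0175],0],[0.0,[0.082,0,0.0175],0]]}}

```text
t: 54.87
tool_pos: [0.6356, 0.2102, 0.0791]
tool_rot: [0.088, -3.082, 0.002]
force: [0.4, 0.1, -0.4]
grip_width: 0.002
```

Run:
```python
from h import *
tilt();st=state();M=R.from_rotvec(st["tool_rot"]).as_matrix();T=st["tool_pos"];print(T)
for x,z in ((-42,52),(-51,42),(-59,25),(-64,6)):
    W=np.array([.671+x/1000,T[1],.048+z/1000-.028]);print((x,z),(M.T@(W-T)).round(4))
w=grab_frame("top");cv2.imwrite("pics/t23.png",w)
c=best(w,(20,100,40),(35,255,255),(192,165),300)
for k in c[:3]: print(cv2.contourArea(k),cv2.boundingRect(k))
```

```text
toolz [-0.0579 -0.0028 -0.9983] F [ 0.4  0.1 -0.4] w 0.1
[0.635601   0.21018809 0.07913293]
(-42, 52) [0.0062 0.0004 0.0075]
(-51, 42) [0.0146 0.0009 0.018 ]
(-59, 25) [0.0215 0.0013 0.0354]
(-64, 6) [0.0254 0.0016 0.0547]
428.0 (204, 143, 34, 41)
3224.5 (481, 23, 54, 67)
```

Call:
{"op": "send_rows", "data": {"commands": [[0.0,[0.006,0,0.0075],0],[0.0,[0.01,0,0.013],0],[0.0,[0.0146,0,0.018],0],[0.0,[0.018,0,0.026],0],[0.0,[0.0215,0,0.0354],0],[0.0,[0.023,0,0.042],0],[0.0,[0.0245,0,0.048],0],[0.0,[0.025,0,0.051],0],[0.0,[0.025,0,0.053],0],[0.0,[0.025,0,0.053],0]]}}

```text
t: 55.75
tool_pos: [0.6083, 0.2085, 0.0281]
tool_rot: [0.088, -3.083, 0.002]
force: [-0.5, -0.4, -0.3]
grip_width: 0.001
```

Call:
{"op": "send_rows", "data": {"commands": [[0.0,[0,0,0.002],0],[0.0,[0,0,0.004],0],[0.0,[0,0,0.004],0]]}}

```text
t: 56.0
tool_pos: [0.6086, 0.2086, 0.0277]
tool_rot: [0.088, -3.084, 0.002]
force: [-4.3, -2.6, 16.8]
grip_width: 0.002
```

Call:
{"op": "send_rows", "data": {"commands": [[0.0,[0,0,-0.02],0],[0.0,[0,0,-0.06],0],[0.0,[0.03,0,-0.1],0],[0.0,[0.07,0.03,-0.14],0],[0.0,[0.11,0.07,-0.16],0],[0.0,[0.15,0.11,-0.16],0],[0.0,[0.18,0.15,-0.16],0],[0.0,[0.21,0.18,-0.16],0],[0.0,[0.24,0.21,-0.16],0],[0.0,[0.27,0.24,-0.16],0],[0.0,[0.28,0.26,-0.16],0],[0.0,[0.28,0.26,-0.16],0]]}}

```text
t: 57.0
tool_pos: [0.3265, 0.4495, 0.2034]
tool_rot: [0.087, -3.084, 0.001]
force: [0.9, -0.3, -0.4]
grip_width: 0.002
```

Run:
```python
from h import *
print(state()["tool_pos"])
t=grab_frame("top");cv2.imwrite("pics/t24.png",t)
cv2.imwrite("pics/t24c.png",cv2.resize(t[100:275,100:450],None,fx=2.28,fy=2.28,interpolation=cv2.INTER_CUBIC))
s=.7
print("lid",rect("top",best(t,(20,120,60),(35,255,255),(275*s,236*s),500)[0],.054))
print("handle",rect("top",best(t,(0,60,20),(14,255,130),(350*s,303*s),40)[0],.028))
```

```text
[0.32652773 0.44951835 0.20337839]
lid {'c': (616.0, 242.5), 'L': 243.5, 'W': 104.8, 'long_angle': -86.7}
handle {'c': (491.0, 98.8), 'L': 67.4, 'W': 18.9, 'long_angle': 89.6}
```

Run:
```python
from h import *
t=cv2.imread("pics/t24.png");a=cv2.resize(cv2.imread("pics/top0.png"),(560,420),interpolation=cv2.INTER_AREA)
d=cv2.absdiff(t,a).max(2)
for n,(x0,y0,x1,y1) in dict(pin=(125,155,143,188),mic=(126,196,186,222),blade=(205,203,265,222)).items():
    print(n,d[y0:y1,x0:x1].mean().round(1),np.percentile(d[y0:y1,x0:x1],99))
for c in best(t,(0,0,130),(179,60,255),(375,215),200)[:3]: print(cv2.contourArea(c),rect("top",c,.028))
u=np.array([.998,.0628]);v=np.array([-.0628,.998]);F=np.array([.6313,-.2416])
g=cv2.cvtColor(t,cv2.COLOR_BGR2GRAY).astype(np.float32);S=np.arange(-.08,-.01,.0005)
for k in (-.11,-.04,0,.065,.108):
    p=proj("top",[[*(F+s*u+k*v),.028] for s in S]).astype(np.float32)
    r=np.gradient(cv2.GaussianBlur(cv2.remap(g,p[:,:1],p[:,1:],1).reshape(1,-1),(9,1),0)[0])
    m=S<-.055;print(k,"rear",S[m][np.argmax(r[m])].round(4),"front",S[~m][np.argmin(r[~m])].round(4))
```

```text
pin 4.1 11.07000000000005
mic 3.7 13.0
blade 7.6 62.0
1071.0 {'c': (586.5, -250.9), 'L': 240.7, 'W': 40.0, 'long_angle': -86.4}
690.5 {'c': (629.6, -244.3), 'L': 292.0, 'W': 37.8, 'long_angle': -86.4}
971.5 {'c': (28.1, 51.6), 'L': 149.6, 'W': 91.4, 'long_angle': 0.0}
-0.11 rear -0.066 front -0.035
-0.04 rear -0.066 front -0.025
0 rear -0.0665 front -0.025
0.065 rear -0.0645 front -0.0345
0.108 rear -0.0645 front -0.026
```

```bash
python3 -c "
from plant import *
print(close_job())"
```

```text
the job is handed in; nothing more can be done
None
```

The job is done and handed in at about 57 s of the 210 s allowed. I opened the case with the largest blade, the one in the drawer, and laid the blade back on the drawer floor. The case held three blocks. I stood them on the plate, pushed each against the rail until contact, and set the straightedge along their fronts. It had been knocked a few centimetres aside, so I measured it again before gripping it. Then I shut the lid.

**Last checks**
- **Blocks and straightedge:** the wrist camera puts the block fronts at −25.0 to −25.4 mm from the rail and the straightedge's front edge at −25.4 mm. One reading at the end of the bar (k = −85 mm) gave −33.8 mm, probably a false edge from a shadow. Every rear-edge reading was consistent at about −65.5 mm. In the top view both the bar and the rail lie at −86.4°.
- **Case:** the lid's outline matches the start, and it felt solid when pressed shut with about 17 N from the fingertips.
- **Micrometer and gauge pin:** their parts of the picture are unchanged from the start.
- **Blade:** it lies in its first place in the drawer to within about 2 mm.

**What went wrong or disagreed**
- The first move was sent in mm instead of m and stopped short without harm.
- The first grasp of the blade missed, because the real fingertips end about 27 mm short of the stated TCP. I then worked by contact force.
- The first pushes on the straightedge passed over it for the same reason.
- The top and wrist cameras disagreed by about 2.5 mm. Contact with the rail agreed with the wrist camera.
- The viewer's 16-picture limit was reached, so I checked the last top view in numbers only.

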